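# Clear and load the rocking carrier tray on the welding bench

## Task

Get the carrier tray ready for the hoist: first take the ear defenders out of the tray and hang them over the bar of the rail, one cup on either side. Then lay every piece of square tube, long and short, in the tray, on its floor and not stacked, spread over its two halves so that the tray stays level by itself. Leave the other things on the bench where they are.

Things in the scene. Friction and masses are not known exactly. Their poses are not given: they have to be found in the camera images.
- muffs_pad (a point): ear defenders (0.25 kg), standing upright on their two yellow cups in the tray: an upside-down U, 142 mm wide (y), 56 mm deep (x), 150 mm tall. Point at the centre of the black head pad that tops the arch: pad 30 mm along x, 62 mm along y, 24 mm thick in z, its top 12 mm above the point, the underside 12 mm below; the flat feet of the cups are 138 mm below the point. The open gap below the pad is 76 mm wide along y between the cups and runs right through along x. z up.
- rail_mid (a point): hanging rail: a plain round steel bar, 16 mm thick, level, held by a grey upright at each end (240 mm between the uprights' centres). Point at the middle of the bar, on its axis, 157 mm above the bench; x along the bar, z up. Fixed to the bench, to the left or to the right of the tray.
- tray_mid (a point): grey sheet-steel carrier tray hung by its middle between two blue uprights, so that its two ends rock up and down. Point at the centre of the tray's floor (75 mm above the bench when level), turning with the tray; x across the tray along the pivot, y along its length, z up from the floor. Inside 182 mm (x) by 390 mm (y); rim 18 mm high; pivot axis 20 mm above the floor; the uprights stand outside the rim at x = +-118 mm and rise to 108 mm above the bench.
- tray (a joint): tilt of the tray about the pivot (rad), 0 = level, positive when the +y end is up; stops at +-0.14. Spring-centred: 1.8 N m per rad, so a short piece alone, 120 mm out from the pivot, sends it to the stop, while a mismatch of 0.08 N m tilts it by 0.045. Light damping, hardly any friction; the tray itself balances when empty.
- long1_mid (a point): long piece of 40 x 40 mm square steel tube, 120 mm long, 0.42 kg, lying on the bench. Point at its centre (20 mm above its underside); x along the tube, z up. On a thin black mat beside the tray, opposite the rail. One of two or three; may be absent.
- long2_mid (a point): long piece of 40 x 40 mm square steel tube, 120 mm long, 0.42 kg, lying on the bench. Point at its centre (20 mm above its underside); x along the tube, z up. On a thin black mat beside the tray, opposite the rail. One of two or three; may be absent.
- long3_mid (a point): long piece of 40 x 40 mm square steel tube, 120 mm long, 0.42 kg, lying on the bench. Point at its centre (20 mm above its underside); x along the tube, z up. On a thin black mat beside the tray, opposite the rail. One of two or three; may be absent.
- short1_mid (a point): short piece of 40 x 40 mm square steel tube, 60 mm long, 0.21 kg, lying on the bench. Point at its centre (20 mm above its underside); x along the tube, z up. On the bench between the robot and the tray. One of two to four; may be absent.
- short2_mid (a point): short piece of 40 x 40 mm square steel tube, 60 mm long, 0.21 kg, lying on the bench. Point at its centre (20 mm above its underside); x along the tube, z up. On the bench between the robot and the tray. One of two to four; may be absent.
- short3_mid (a point): short piece of 40 x 40 mm square steel tube, 60 mm long, 0.21 kg, lying on the bench. Point at its centre (20 mm above its underside); x along the tube, z up. On the bench between the robot and the tray. One of two to four; may be absent.
- short4_mid (a point): short piece of 40 x 40 mm square steel tube, 60 mm long, 0.21 kg, lying on the bench. Point at its centre (20 mm above its underside); x along the tube, z up. On the bench between the robot and the tray. One of two to four; may be absent.
- brush: brush, about 200 mm long, lying on the bench beyond the far end of the mat or rail, a bystander; origin under its middle
- can: white spray can, 66 mm across and 160 mm tall, standing on the bench, a bystander; origin under its centre

How it is judged:
By the outcome, as a careful person would: the job done as asked, in the order asked, and still so for the second after the job is handed in, with the robot touching nothing.
Of long1, long2, long3 only 2 to 3 are there at a start; the rules pass over those that are not, and their reading is None.
Of short1, short2, short3, short4 only 2 to 4 are there at a start; the rules pass over those that are not, and their reading is None.
At some moment in a run one of long1, long2, long3 may be knocked a few centimetres aside while the robot is not near it.
It also fails if it takes over 210 s, if anything falls off the work surface, if the arm or the gripper's body presses on something with over 40 N, if the wrist force passes 120 N, or if a joint passes its speed limit or range.

## Robot

A 6-joint arm with a two-finger parallel gripper is mounted at the origin on the work surface. World frame = base frame: x ahead of the robot, y to its left, z up, the work surface at z = 0. Lengths are in m, angles in rad, forces in N, time in s.
With the tool pointing down it reaches from about 0.375 to 0.9 m from the base axis. Payload 3.1 kg.
Tool frame: the origin (TCP) lies on the centre line of the jaws, within the pads' length; the fingertips stand 22 mm ahead of it and the grasp point (between the pads) lies 3 mm ahead of it; z points along the fingers, y is the line along which they close (so a half turn about z gives the same grasp; the last joint's range is limited). The gripper opens to 87 mm and grips with 3 to 60 N. Pads are 19 mm wide; open, the fingers measure 117 mm over their backs; the gripper's body (75 mm by 190 mm) begins 51 mm behind the grasp point.
Start: joints at [-1.351, 0.527, 1.433, -0, 1.181, -0.178], TCP at [0.242, -0.576, 0.21] pointing down, gripper open.
Joint ranges: [-3.08, 3.08], [-0.75, 2.2], [0.22, 2.44], [-1.43, 4.57], [0, 2.65], [-2.85, 2.85]. Speed limits (rad/s): [2.79, 2.79, 3.14, 3.14, 3.14, 3.14].

## Interface

Orientations are given as a rotation vector (axis times angle).
In Python, from rig import bot gives the robot as it stands.
- The arm moves only by the tool jog_arm, never from a script. Its argument "steps" is one flat list of numbers, 6 for each row, row after row: the shift along the tool's x, y, z in m, then the turn, a rotation vector about the tool's x, y, z in rad. A call has 1 to 20 rows; each row is the pose to reach, as a shift and turn from the pose commanded when the call began, along the tool's axes at that moment; what a row does not reach only later rows make up. A row lasts 1/12 s, in which the tool goes at most 41.7 mm and 7.16 degrees, less where a joint would pass 70% of its speed; a pose out of reach is approached as far as the arm can. A call with a gripper value outside its range is refused whole. "jaw" is the opening, from -1 (shut) to 1 (fully open), set as the call begins (left out, the last holds). The fingers move at their own pace and stop on an object; "force" is the grip in N (left out, the last holds). Time passes only in rows, so rows that repeat a pose let the fingers close. It gives the time, the measured TCP pose, the force, the opening and the grip force at its end, in the units of the state.
- bot.get_obs(): the state, without advancing time (a new reading comes with each control period).
- bot.capture(name): name is "scene" or "top" or "wrist"; returns a dict with "image" (384x512x3 uint8, red, green, blue), "depth" (384x512 float32, m along the optical axis (not along the pixel's ray), 0 where there is no reading), "fx", "fy", "cx", "cy" (pixels), "cam_to_world" (4x4, takes a point from camera to world coordinates). Camera axes: x right, y up, looking along -z (the intrinsics and any distortion apply to the point x, -y, -z); pixel columns grow to the right and rows downward; lengths in m; the calibration is good to about 2 mm. A picture is of the moment at which its call begins.
- bot.sign_off(): hands the job in; it is judged then, once.
Trained networks look in a picture, given as the dict that the camera call returned (one of the last four; its "shot" number tells which), for a name from the list of things; names that differ only in an ending like _2 or _b are one class to them, and where a whole thing is asked for, a point or a joint stands for the part that bears it (a point fixed in the world has none). Each returns a list of dicts, best first, with "conf" (0 to 1); they miss things now and then, are a little off and sometimes report something else, mostly with a low value. They report only what shows in the picture. A call takes as long as a camera call.
- bot.boxes_of(name, picture): "box" ([left, top, right, bottom] in pixels, round what is visible of it).
- bot.regions_of(name, picture): "region" (384x512 bool, what is visible of it) and "box" ([left, top, right, bottom] in pixels, round what is visible of it).
- bot.tip_of(name, picture): "centre" ([column, row] in pixels: a listed point, or the origin of a listed thing).
The state is a dict: "t": time; "q": joint angles; "dq": joint speeds; "joint_efforts": joint torques, N m; "tool_pos": TCP position; "tool_rot": TCP orientation; "force": force on the tool from outside, world axes, zero at the start; "torque": the same for the moment, N m; "width": opening from 0.0 (shut) to 1.0 (fully open); "grip_force": force on a finger pad.
Only numpy, scipy, OpenCV 4.12 (cv2) and the standard library are available. Lean on these libraries where they do the work, as an engineer would, in place of code of your own. Each camera call takes 0.05 s, during which the arm holds its last target. There are 200 camera calls.

## Working session

There is one attempt and no reset: what is moved stays moved. The work goes in short steps, Python scripts to look and compute and a tool call to move; the robot and the scene stay as the last step left them, time stands still between calls to the robot, and variables do not carry over. Pictures are saved under pics/ and viewed, at most 14 in all, crops included, and the job is handed in when it is done.

Besides the shell and the picture viewer there is one more tool, called after ">>>" by a JSON object that holds its "fn" and its "kwargs". jog_arm: Moves the arm, as the interface text tells. Its arguments: {"type":"object","properties":{"steps":{"type":"array","items":{"type":"number"}},"jaw":{"type":"number"},"force":{"type":"number"}},"required":["steps"]}

```bash
ls; mkdir -p pics; cat > h.py <<'E'
import numpy as np, cv2
from rig import bot
from scipy.spatial.transform import Rotation as R
def cloud(p):
    d=p["depth"]; h,w=d.shape; u,v=np.meshgrid(np.arange(w),np.arange(h))
    P=np.stack([(u-p["cx"])/p["fx"]*d,-(v-p["cy"])/p["fy"]*d,-d],-1)
    T=np.array(p["cam_to_world"]); W=P@T[:3,:3].T+T[:3,3]; W[d<=0]=np.nan; return W
def save(p,n): cv2.imwrite("pics/"+n,p["image"][...,::-1])
E
python3 - <<'E'
from h import *
for c in ["scene","top"]:
    p=bot.capture(c); save(p,c+"1.png"); W=cloud(p); print(c,[k for k in p if k not in("image","depth")],np.round(p["cam_to_world"],3).tolist())
    for n in ["muffs_pad","rail_mid","tray_mid","long1_mid","short1_mid","brush","can"]:
        for r in bot.tip_of(n,p):
            u,v=r["centre"]; print(n,round(r["conf"],2),np.round([u,v]),np.round(W[int(np.clip(v,0,383)),int(np.clip(u,0,511))],3))
o=bot.get_obs();print(o)
E
```

```text
pics
scene ['fx', 'fy', 'cx', 'cy', 'cam_to_world', 'shot'] [[0.584, -0.566, 0.582, 1.25], [0.812, 0.396, -0.429, -0.488], [0.012, 0.723, 0.691, 0.949], [0.0, 0.0, 0.0, 1.0]]
muffs_pad 0.83 [286. 176.] [0.638 0.063 0.221]
rail_mid 0.97 [120. 230.] [ 0.509 -0.381  0.163]
tray_mid 0.57 [265. 219.] [0.63  0.002 0.075]
tray_mid 0.4 [215. 203.] [ 0.458 -0.069  0.041]
long1_mid 0.65 [316. 148.] [0.43  0.385 0.04 ]
short1_mid 0.29 [288. 177.] [0.649 0.062 0.222]
brush 0.87 [368. 197.] [0.704 0.38  0.007]
brush 0.41 [245. 190.] [0.516 0.004 0.104]
can 0.84 [153. 322.] [ 0.73  -0.411  0.06 ]
top ['fx', 'fy', 'cx', 'cy', 'cam_to_world', 'shot'] [[0.013, 0.998, -0.059, 0.482], [-1.0, 0.012, -0.02, -0.024], [-0.019, 0.059, 0.998, 1.574], [0.0, 0.0, 0.0, 1.0]]
muffs_pad 0.7 [233. 164.] [0.649 0.075 0.223]
rail_mid 0.69 [392. 219.] [ 0.5   -0.388  0.165]
tray_mid 0.67 [258. 172.] [0.642 0.007 0.077]
tray_mid 0.25 [136. 158.] [0.691 0.406 0.012]
long1_mid 0.6 [137. 239.] [0.43  0.389 0.039]
short1_mid 0.73 [280. 230.] [ 0.465 -0.065  0.041]
short1_mid 0.69 [209. 234.] [0.449 0.162 0.037]
short1_mid 0.37 [137. 236.] [0.437 0.391 0.044]
brush 0.65 [135. 156.] [0.7   0.411 0.021]
brush 0.33 [257. 174.] [0.636 0.01  0.077]
can 0.7 [383. 160.] [ 0.683 -0.379  0.108]
{'t': 0.8, 'q': array([-1.35148709e+00,  5.27459549e-01,  1.43265370e+00,  6.84555765e-06,
        1.18140551e+00, -1.78474760e-01]), 'dq': array([ 8.51289660e-05, -9.41740639e-05,  1.22437806e-04, -1.81738085e-04,
        1.98597248e-03, -3.25225484e-05]), 'joint_efforts': array([-2.00016930e-04, -4.39949369e+01, -1.76978266e+01,  6.33723498e-02,
        5.02653758e-02, -8.40426139e-06]), 'tool_pos': array([ 0.24215478, -0.57618719,  0.20988805]), 'tool_rot': array([3.07958813e+00, 6.20707649e-01, 1.23155175e-05]), 'force': array([0.29510142, 1.26324107, 0.79940594]), 'torque': array([0.01031988, 0.03766946, 0.02818987]), 'grip_force': 0.0, 'width': 1.003148547363484}
```

```bash
python3 - <<'E'
import cv2
a=cv2.imread("pics/top1.png");b=cv2.imread("pics/scene1.png")
cv2.imwrite("pics/top1b.png",cv2.resize(a[90:330,90:450],(800,533),interpolation=cv2.INTER_CUBIC))
E
```

```text
(no output)
```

View pics/top1b.png

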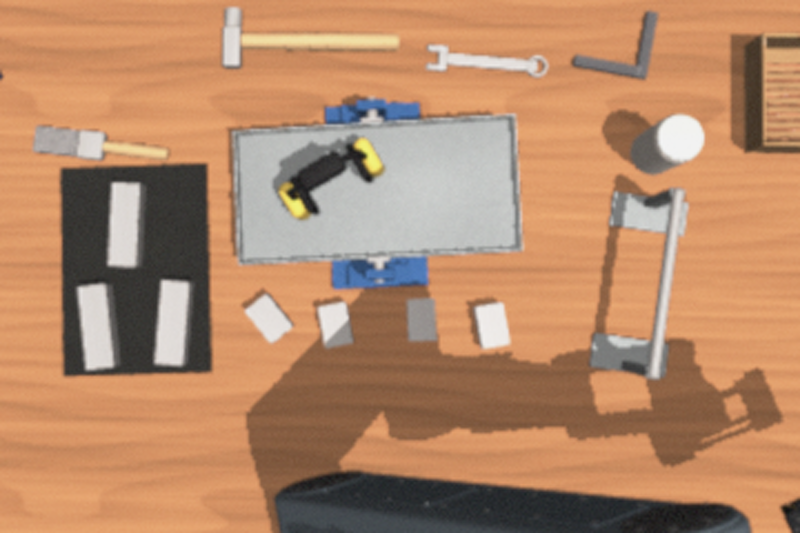

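View pics/scene1.png

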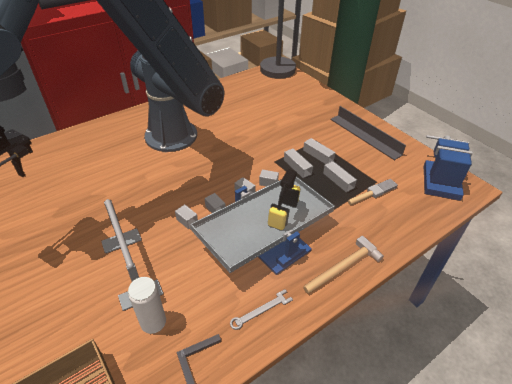

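```bash
cat >> h.py <<'E'
def rects(W,zlo,zhi,box,minpix=15):
    "yaw rectangles (centre, long, short, yaw deg of the long side, z) of the points between two heights in box x0,x1,y0,y1"
    m=(W[...,2]>zlo)&(W[...,2]<zhi)&(W[...,0]>box[0])&(W[...,0]<box[1])&(W[...,1]>box[2])&(W[...,1]<box[3])
    n,l=cv2.connectedComponents(m.astype(np.uint8),connectivity=4); out=[]
    for i in range(1,n):
        q=W[l==i]
        if len(q)<minpix: continue
        (x,y),(a,b),t=cv2.minAreaRect((q[:,:2]*1000).astype(np.float32))
        if b>a: a,b,t=b,a,t+90
        out.append((round(x),round(y),round(a),round(b),round((t+90)%180-90,1),round(float(np.median(q[:,2]))*1000),len(q)))
    return out
E
python3 - <<'E'
from h import *
p=bot.capture("top");W=cloud(p);print(p["fx"])
print("long",rects(W,.028,.06,(.3,.7,.26,.55)))
print("short",rects(W,.028,.06,(.36,.52,-.25,.25)))
print("rail",rects(W,.14,.2,(.3,.7,-.55,-.25)))
print("tray",rects(W,.06,.13,(.45,.85,-.24,.29)))
print("pad",rects(W,.205,.25,(.45,.85,-.24,.29)))
print("muff",rects(W,.12,.25,(.45,.85,-.24,.29)))
p=bot.capture("scene");W=cloud(p);print(p["fx"])
print("pad",rects(W,.205,.25,(.45,.85,-.24,.29)));print("rail",rects(W,.145,.2,(.35,.7,-.55,-.25)))
print("tray",rects(W,.06,.13,(.45,.85,-.24,.29)))
print("short",rects(W,.03,.06,(.36,.52,-.25,.25)));print("long",rects(W,.03,.06,(.3,.7,.26,.55)))
E
```

```text
480.4486254310978
long [(583, 364, 120, 43, -1.1, 40, 495), (443, 291, 119, 41, -2.9, 41, 496), (436, 401, 120, 43, 7.8, 40, 503)]
short [(508, 20, 29, 19, -89.2, 31, 43), (511, -41, 22, 16, -89.0, 32, 33), (451, 152, 60, 40, 39.8, 40, 245), (452, -67, 59, 40, 3.9, 40, 237), (443, 56, 59, 40, 12.0, 40, 239), (444, -168, 60, 41, 10.5, 40, 244)]
rail [(683, -403, 62, 33, -89.6, 160, 212), (506, -384, 254, 20, -7.9, 163, 513)]
tray [(633, 0, 397, 257, -86.8, 79, 7300)]
pad [(646, 64, 84, 31, -57.4, 220, 257)]
muff [(644, 61, 141, 55, -59.0, 149, 621)]
394.96992698697335
pad [(648, 61, 78, 30, -61.0, 219, 213)]
rail [(508, -385, 254, 19, -8.0, 164, 521), (685, -405, 64, 31, -90.0, 160, 255)]
tray [(632, 0, 400, 256, -86.5, 81, 6741)]
short [(450, 152, 61, 46, 42.3, 39, 173), (440, 57, 63, 43, 13.1, 40, 146), (450, -68, 65, 42, 4.7, 40, 190), (443, -168, 61, 42, 11.9, 40, 213)]
long [(434, 402, 124, 49, 7.4, 40, 266), (441, 292, 126, 45, -3.9, 40, 287), (582, 365, 121, 46, -0.4, 39, 320)]
```

```bash
cat >> h.py <<'E'
def to(*targets,cur=None):
    "tool-frame shift/turn from the present pose to world targets (x,y,z in mm, yaw of tool x in deg, tool down)"
    if cur is None:
        o=bot.get_obs(); R0=R.from_rotvec(o["tool_rot"]); p0=o["tool_pos"]; print("t",round(o["t"],1),"pos",np.round(p0,4),"yaw",np.round(np.degrees(np.arctan2(*R0.as_matrix()[[1,0],0])),1),"tilt",np.round(np.degrees(R0.as_matrix()[:2,2]),2),"w",round(o["width"],3))
    else: p0=np.array(cur[:3])/1000; R0=down(cur[3])
    for x,y,z,a in targets:
        d=R0.inv().apply(np.array([x,y,z])/1000-p0); r=(R0.inv()*down(a)).as_rotvec()
        print((x,y,z,a),"->",np.round(d,3).tolist(),np.round(r,2).tolist())
def down(a): return R.from_euler("z",a,degrees=True)*R.from_rotvec([np.pi,0,0])
E
python3 -c "
from h import *
to((242,-576,360,22.8),(645,62,360,121),(645,62,360,22.8))"
```

```text
t 0.9 pos [ 0.2421 -0.5762  0.2099] yaw 22.8 tilt [-0. -0.] w 1.0
(242, -576, 360, 22.8) -> [-0.0, -0.0, -0.15] [0.0, 0.0, -0.0]
(645, 62, 360, 121) -> [0.619, -0.432, -0.15] [0.0, 0.0, -1.71]
(645, 62, 360, 22.8) -> [0.619, -0.432, -0.15] [0.0, 0.0, -0.0]
```

>>> {"fn": "jog_arm", "kwargs": {"steps": [0, 0, -0.05, 0, 0, 0, 0, 0, -0.09, 0, 0, 0, 0.03, -0.02, -0.12, 0, 0, -0.1, 0.06, -0.04, -0.15, 0, 0, -0.2, 0.619, -0.432, -0.15, 0, 0, -1.71, 0.619, -0.432, -0.15, 0, 0, -1.71, 0.619, -0.432, -0.15, 0, 0, -1.71, 0.619, -0.432, -0.15, 0, 0, -1.71, 0.619, -0.432, -0.15, 0, 0, -1.71, 0.619, -0.432, -0.15, 0, 0, -1.71, 0.619, -0.432, -0.15, 0, 0, -1.71, 0.619, -0.432, -0.15, 0, 0, -1.71, 0.619, -0.432, -0.15, 0, 0, -1.71, 0.619, -0.432, -0.15, 0, 0, -1.71, 0.619, -0.432, -0.15, 0, 0, -1.71, 0.619, -0.432, -0.15, 0, 0, -1.71, 0.619, -0.432, -0.15, 0, 0, -1.71, 0.619, -0.432, -0.15, 0, 0, -1.71, 0.619, -0.432, -0.15, 0, 0, -1.71, 0.619, -0.432, -0.15, 0, 0, -1.71], "jaw": 1, "force": 30}}

```text
t: 2.57
tool_pos: [0.6315, 0.0407, 0.3596]
tool_rot: [1.552, 2.731, -0.0]
force: [0.5, -1.2, 0.1]
width: 0.999
grip_force: 0.0
```

```bash
python3 -c "
from h import *
for i in range(4): p=bot.capture('wrist')
save(p,'w1.png');W=cloud(p);print(rects(W,.205,.25,(.45,.85,-.24,.29)),rects(W,.12,.25,(.45,.85,-.24,.29)))
print([(r['conf'],r['centre'],W[int(r['centre'][1]),int(r['centre'][0])]) for r in bot.tip_of('muffs_pad',p)])
to((645,62,360,121))"
```

```text
[(643, 67, 81, 30, -59.1, 219, 1763)] [(642, 64, 140, 56, -59.3, 207, 3444)]
[(0.68, [271.8, 162.2], array([0.63961079, 0.06791113, 0.21938985])), (0.68, [127.1, 151.0], array([ 0.45432126, -0.05664227,  0.0400939 ]))]
t 2.8 pos [0.6304 0.0385 0.3591] yaw 120.8 tilt [-0.07 -0.04] w 1.001
(645, 62, 360, 121) -> [0.013, 0.025, -0.001] [-0.0, -0.0, -0.0]
```

View pics/w1.png

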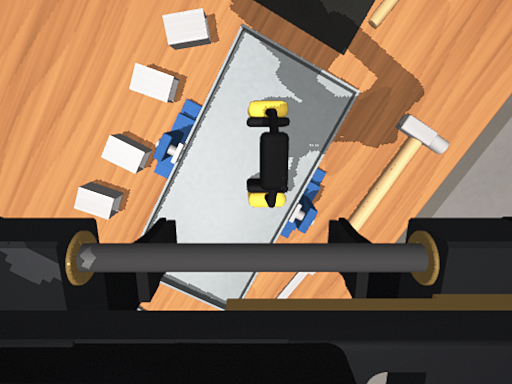

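```bash
python3 -c "
from h import *
to((643,65,300,120.8),(643,65,219,120.8))"
```

```text
t 2.8 pos [0.6304 0.0385 0.3591] yaw 120.8 tilt [-0.07 -0.04] w 1.001
(643, 65, 300, 120.8) -> [0.016, 0.025, 0.059] [-0.0, -0.0, 0.0]
(643, 65, 219, 120.8) -> [0.016, 0.025, 0.14] [-0.0, -0.0, 0.0]
```

>>> {"fn": "jog_arm", "kwargs": {"steps": [0.016, 0.025, 0.03, 0, 0, 0, 0.016, 0.025, 0.06, 0, 0, 0, 0.016, 0.025, 0.09, 0, 0, 0, 0.016, 0.025, 0.12, 0, 0, 0, 0.016, 0.025, 0.14, 0, 0, 0, 0.016, 0.025, 0.14, 0, 0, 0, 0.016, 0.025, 0.14, 0, 0, 0]}}

```text
t: 3.4
tool_pos: [0.6432, 0.0635, 0.219]
tool_rot: [-1.555, -2.727, 0.002]
force: [0.7, -0.7, -0.3]
width: 0.998
grip_force: 0.0
```

>>> {"fn": "jog_arm", "kwargs": {"steps": [0, 0, 0, 0, 0, 0, 0, 0, 0, 0, 0, 0, 0, 0, 0, 0, 0, 0, 0, 0, 0, 0, 0, 0, 0, 0, 0, 0, 0, 0, 0, 0, 0, 0, 0, 0, 0, 0, 0, 0, 0, 0, 0, 0, 0, 0, 0, 0], "jaw": -1, "force": 25}}

```text
t: 4.07
tool_pos: [0.6441, 0.0653, 0.2195]
tool_rot: [1.552, 2.731, 0.0]
force: [-0.2, -0.2, -0.3]
width: 0.477
grip_force: 0.0
```

```bash
python3 -c "
from h import *
to((643,65,380,120.8),(507,-385,380,82),(507,-385,380,120.8))"
```

```text
t 4.1 pos [0.6441 0.0653 0.2195] yaw 120.8 tilt [ 0. -0.] w 0.477
(643, 65, 380, 120.8) -> [0.0, -0.001, -0.16] [0.0, 0.0, -0.0]
(507, -385, 380, 82) -> [-0.317, -0.348, -0.16] [0.0, 0.0, 0.68]
(507, -385, 380, 120.8) -> [-0.317, -0.348, -0.16] [0.0, 0.0, -0.0]
```

>>> {"fn": "jog_arm", "kwargs": {"steps": [0, 0, 0, 0, 0, 0, 0, 0, 0, 0, 0, 0, 0, 0, 0, 0, 0, 0, 0, 0, 0, 0, 0, 0, 0, 0, 0, 0, 0, 0, 0, 0, 0, 0, 0, 0, 0, 0, -0.02, 0, 0, 0, 0, 0, -0.05, 0, 0, 0, 0, 0, -0.08, 0, 0, 0, 0, 0, -0.11, 0, 0, 0, 0, 0, -0.14, 0, 0, 0, 0, 0, -0.16, 0, 0, 0, 0, 0, -0.16, 0, 0, 0]}}

```text
t: 5.15
tool_pos: [0.6466, 0.0651, 0.3857]
tool_rot: [1.547, 2.722, 0.008]
force: [1.1, 0.1, -0.0]
width: 0.007
grip_force: 0.0
```

>>> {"fn": "jog_arm", "kwargs": {"steps": [-0.01, -0.011, 0, 0, 0, 0.02, -0.03, -0.033, 0, 0, 0, 0.07, -0.055, -0.06, 0, 0, 0, 0.12, -0.08, -0.088, 0, 0, 0, 0.17, -0.105, -0.115, 0, 0, 0, 0.22, -0.13, -0.143, 0, 0, 0, 0.27, -0.155, -0.17, 0, 0, 0, 0.32, -0.18, -0.198, 0, 0, 0, 0.38, -0.205, -0.225, 0, 0, 0, 0.44, -0.23, -0.253, 0, 0, 0, 0.5, -0.255, -0.28, 0, 0, 0, 0.56, -0.28, -0.308, 0, 0, 0, 0.62, -0.3, -0.33, 0, 0, 0, 0.66, -0.312, -0.343, 0, 0, 0, 0.68, -0.317, -0.348, 0, 0, 0, 0.68, -0.317, -0.348, 0, 0, 0, 0.68, -0.317, -0.348, 0, 0, 0, 0.68]}}

```text
t: 6.57
tool_pos: [0.5072, -0.384, 0.3786]
tool_rot: [-2.372, -2.056, -0.001]
force: [0.2, -0.6, -0.4]
width: 0.007
grip_force: 0.0
```

```bash
python3 -c "
from h import *
p=bot.capture('scene');save(p,'s2.png')
print(bot.get_obs()['grip_force'],bot.get_obs()['force'])
p=bot.capture('wrist');save(p,'w2.png');W=cloud(p);print(rects(W,.145,.2,(.3,.7,-.55,-.25)))
to((507,-385,380,82),(507,-385,190,82))"
```

```text
0.0 [-0.2866548   0.45868969  0.05008184]
[(683, -401, 62, 35, 90.0, 159, 1187), (505, -382, 254, 20, -7.8, 163, 2380)]
t 6.7 pos [ 0.5078 -0.3833  0.3794] yaw 81.9 tilt [-0.01  0.07] w 0.007
(507, -385, 380, 82) -> [-0.002, -0.001, -0.001] [-0.0, -0.0, -0.0]
(507, -385, 190, 82) -> [-0.002, -0.001, 0.189] [-0.0, -0.0, -0.0]
```

View pics/s2.png

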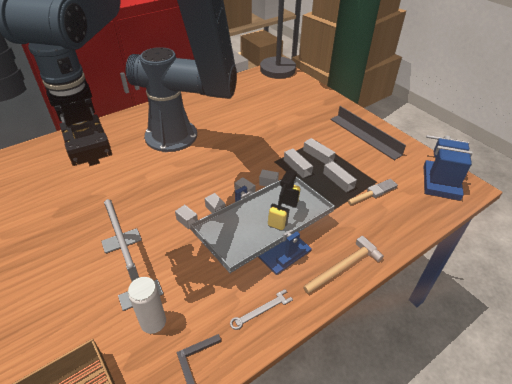

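```bash
python3 -c "
from h import *
for c in ['scene','top']:
    p=bot.capture(c);W=cloud(p)
    print(c,rects(W,.19,.25,(.45,.85,-.24,.29)),rects(W,.12,.25,(.45,.85,-.24,.29)))
    m=(W[...,2]>.19)&(abs(W[...,0]-.64)<.1)&(abs(W[...,1]-.05)<.12); print(np.percentile(W[m][:,2],[5,25,50,75,95]).round(3))
    for yy in (-.15,-.1,-.05,0,.12,.15,.18):
        m=(abs(W[...,1]-yy)<.01)&(abs(W[...,0]-.633)<.04)&(W[...,2]<.12)&(W[...,2]>.03);print(yy,np.median(W[m][:,2]).round(3),end=' ')
"

```

```text
scene [(650, 57, 90, 30, -61.0, 218, 248)] [(645, 60, 142, 54, -58.7, 143, 644)]
[0.197 0.21  0.218 0.22  0.223]
-0.15 0.086 -0.1 0.082 -0.05 0.079 0 0.076 0.12 0.067 0.15 0.064 0.18 0.062 top [(645, 66, 109, 31, -58.8, 219, 293)] [(644, 62, 141, 56, -59.3, 153, 622)]
[0.198 0.215 0.219 0.222 0.225]
-0.15 0.086 -0.1 0.082 -0.05 0.079 0 0.076 0.12 0.067 0.15 0.065 0.18 0.063
```

```bash
python3 -c "
from h import *
to((644,64,380,121),(644,64,216,121))
to((644,64,216,121),cur=(644,64,300,121))"

```

```text
t 6.8 pos [ 0.508  -0.3834  0.3798] yaw 82.0 tilt [0.02 0.01] w 0.009
(644, 64, 380, 121) -> [0.462, 0.072, -0.0] [0.0, -0.0, -0.68]
(644, 64, 216, 121) -> [0.462, 0.072, 0.164] [0.0, -0.0, -0.68]
(644, 64, 216, 121) -> [0.0, -0.0, 0.084] [0.0, 0.0, 0.0]
```

>>> {"fn": "jog_arm", "kwargs": {"steps": [0.462, 0.072, 0, 0, 0, -0.68, 0.462, 0.072, 0, 0, 0, -0.68, 0.462, 0.072, 0, 0, 0, -0.68, 0.462, 0.072, 0, 0, 0, -0.68, 0.462, 0.072, 0, 0, 0, -0.68, 0.462, 0.072, 0, 0, 0, -0.68, 0.462, 0.072, 0, 0, 0, -0.68, 0.462, 0.072, 0, 0, 0, -0.68, 0.462, 0.072, 0, 0, 0, -0.68, 0.462, 0.072, 0, 0, 0, -0.68, 0.462, 0.072, 0, 0, 0, -0.68, 0.462, 0.072, 0, 0, 0, -0.68, 0.462, 0.072, 0.04, 0, 0, -0.68, 0.462, 0.072, 0.08, 0, 0, -0.68, 0.462, 0.072, 0.11, 0, 0, -0.68, 0.462, 0.072, 0.14, 0, 0, -0.68, 0.462, 0.072, 0.164, 0, 0, -0.68, 0.462, 0.072, 0.164, 0, 0, -0.68, 0.462, 0.072, 0.164, 0, 0, -0.68, 0.462, 0.072, 0.164, 0, 0, -0.68], "jaw": 1}}

```text
t: 8.43
tool_pos: [0.6455, 0.062, 0.2174]
tool_rot: [1.55, 2.729, 0.002]
force: [1.2, 0.3, 0.9]
width: 0.999
grip_force: 0.0
```

>>> {"fn": "jog_arm", "kwargs": {"steps": [0, 0, 0, 0, 0, 0, 0, 0, 0, 0, 0, 0, 0, 0, 0, 0, 0, 0, 0, 0, 0, 0, 0, 0, 0, 0, 0, 0, 0, 0, 0, 0, 0, 0, 0, 0, 0, 0, 0, 0, 0, 0, 0, 0, 0, 0, 0, 0, 0, 0, 0, 0, 0, 0], "jaw": -1, "force": 12}}

```text
t: 9.18
tool_pos: [0.6443, 0.0618, 0.2154]
tool_rot: [-1.552, -2.731, 0.0]
force: [0.5, 0.1, 0.1]
width: 0.397
grip_force: 0.0
```

>>> {"fn": "jog_arm", "kwargs": {"steps": [0, 0, 0, 0, 0, 0, 0, 0, 0, 0, 0, 0]}}

```text
t: 9.35
tool_pos: [0.6443, 0.0618, 0.2154]
tool_rot: [-1.552, -2.731, 0.0]
force: [0.5, -0.8, 0.0]
width: 0.247
grip_force: 0.0
```

```bash
python3 -c "
from h import *
p=bot.capture('scene');cv2.imwrite('pics/s3.png',cv2.resize(p['image'][100:280,180:380,::-1],(800,600)))
p=bot.capture('wrist');save(p,'w3.png')
to()"

```

```text
t 9.4 pos [0.6444 0.0618 0.2154] yaw 120.8 tilt [-0.01  0.  ] w 0.155
```

View pics/w3.png

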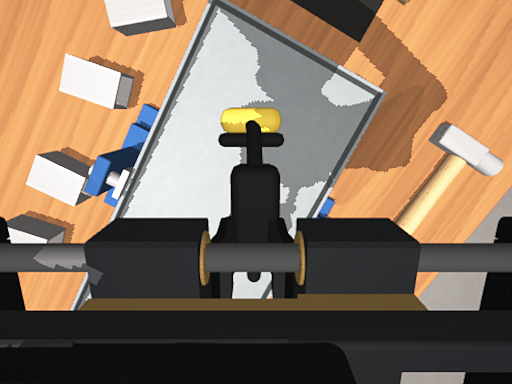

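View pics/s3.png

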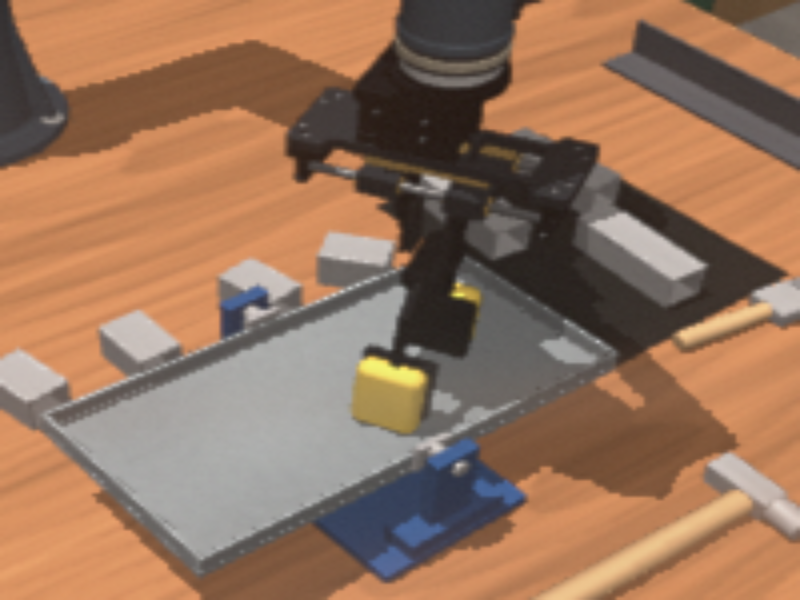

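```bash
python3 -c "
from h import *
p=bot.capture('wrist');W=cloud(p)
o=bot.get_obs();print(o['width'],o['grip_force'])
Rt=R.from_rotvec(o['tool_rot']);L=Rt.inv().apply((W.reshape(-1,3)-o['tool_pos'])).reshape(W.shape)*1000
for r in range(150,300,10):
    print(r,[tuple(int(k) if k==k else -999 for k in L[r,c]) for c in (215,225,235,245,255,265,275,285,295)])
"

```

```text
0.11435347951243209 0.0
150 [(30, -38, 145), (29, -27, 147), (30, -17, 146), (29, -6, 147), (46, 2, 12), (29, 14, 148), (29, 25, 147), (29, 35, 147), (29, 46, 148)]
160 [(19, -38, 146), (19, -27, 145), (19, -17, 146), (19, -6, 146), (41, 2, 6), (19, 14, 147), (19, 25, 146), (19, 35, 146), (19, 46, 148)]
170 [(8, -38, 145), (8, -28, 145), (36, -9, -1), (36, -3, -1), (36, 2, -1), (36, 8, 0), (36, 14, 1), (8, 36, 145), (8, 47, 147)]
180 [(-1, -39, 144), (-2, -28, 145), (30, -9, 0), (30, -3, -2), (31, 2, -2), (30, 8, -2), (30, 14, -2), (-2, 36, 147), (-2, 47, 146)]
190 [(-12, -39, 143), (-12, -28, 143), (24, -9, -1), (25, -3, -3), (25, 2, -3), (25, 8, -3), (24, 14, -1), (-13, 36, 145), (-13, 47, 147)]
200 [(-23, -39, 142), (-23, -28, 142), (18, -9, -2), (19, -3, -4), (18, 2, -2), (19, 8, -4), (19, 14, -3), (-24, 37, 146), (-24, 48, 146)]
210 [(-35, -39, 141), (-35, -28, 142), (12, -9, -3), (13, -3, -4), (13, 2, -5), (12, 8, -3), (12, 14, -1), (-35, 37, 144), (-35, 48, 144)]
220 [(-46, -40, 141), (11, -14, -16), (10, -8, -13), (7, -3, -5), (6, 2, -4), (9, 8, -11), (11, 13, -17), (-47, 37,
[... 298 characters left out ...]
0 [(32, -9, -98), (32, -6, -98), (33, -3, -99), (32, -1, -98), (32, 1, -98), (32, 4, -97), (32, 7, -98), (32, 9, -97), (34, 11, -102)]
260 [(30, -9, -98), (30, -6, -98), (30, -3, -98), (30, -1, -99), (30, 1, -99), (30, 4, -100), (30, 6, -99), (31, 9, -100), (32, 11, -103)]
270 [(27, -9, -99), (26, -6, -98), (27, -3, -98), (26, -1, -98), (27, 1, -98), (26, 4, -98), (27, 7, -99), (27, 9, -99), (29, 11, -103)]
280 [(17, -11, -88), (0, -10, -60), (1, -6, -61), (-118, -7, 137), (-47, 2, 19), (-118, 15, 138), (1, 10, -61), (12, 12, -80), (25, 12, -101)]
290 [(13, -11, -88), (-3, -10, -61), (-3, -6, -60), (-130, -7, 136), (-131, 4, 137), (-128, 15, 133), (-3, 10, -61), (9, 12, -80), (23, 12, -103)]
```

>>> {"fn": "jog_arm", "kwargs": {"steps": [0, 0, -0.02, 0, 0, 0, 0, 0, -0.05, 0, 0, 0, 0, 0, -0.08, 0, 0, 0, 0, 0, -0.1, 0, 0, 0, 0, 0, -0.1, 0, 0, 0, 0, 0, -0.1, 0, 0, 0]}}

```text
t: 10.0
tool_pos: [0.645, 0.0618, 0.3168]
tool_rot: [1.551, 2.729, 0.002]
force: [-0.7, -0.4, 0.1]
width: 0.001
grip_force: 0.0
```

```bash
python3 -c "
from h import *
for c in ('scene','wrist','top'):
    p=bot.capture(c);W=cloud(p);save(p,c+'4.png')
    o=bot.get_obs()
    Rt=R.from_rotvec(o['tool_rot']);L=Rt.inv().apply((W.reshape(-1,3)-o['tool_pos']))*1000
    L=L[(abs(L[:,0])<25)&(abs(L[:,1])<40)&(L[:,2]<130)&(L[:,2]>-60)]
    print(c,[(z,int(((L[:,2]>z)&(L[:,2]<=z+5)).sum()), np.round(np.median(L[(L[:,2]>z)&(L[:,2]<=z+5)],0)).tolist()) for z in range(-40,130,5) if ((L[:,2]>z)&(L[:,2]<=z+5)).sum()])
    print(o['tool_pos'],o['width'],rects(W,.205,.235,(.55,.75,-.05,.2)))
"

```

```text
scene [(-40, 11, [-12.0, 4.0, -38.0]), (-35, 15, [-11.0, 4.0, -33.0]), (-30, 15, [-10.0, 6.0, -27.0]), (-25, 15, [-11.0, 3.0, -23.0]), (-20, 11, [-11.0, 5.0, -18.0]), (-15, 3, [-9.0, -1.0, -13.0]), (85, 1, [-13.0, 11.0, 89.0]), (90, 64, [-5.0, 2.0, 94.0]), (95, 64, [-1.0, 6.0, 96.0]), (100, 13, [-19.0, 16.0, 103.0]), (105, 15, [-18.0, 17.0, 107.0]), (110, 8, [-23.0, 11.0, 113.0])]
[0.64391925 0.06183352 0.31501163] 0.005065214847580285 [(647, 62, 79, 30, -59.6, 219, 210)]
wrist [(-40, 139, [10.0, 1.0, -38.0]), (-35, 123, [10.0, 1.0, -32.0]), (-30, 117, [10.0, 1.0, -27.0]), (-25, 104, [10.0, 1.0, -23.0]), (-20, 103, [10.0, 1.0, -18.0]), (-15, 35, [11.0, -1.0, -14.0]), (90, 1096, [-2.0, 2.0, 94.0]), (95, 487, [12.0, 5.0, 96.0]), (100, 17, [17.0, 18.0, 101.0])]
[0.64339102 0.06186377 0.31393257] 0.008072626780757928 [(643, 68, 78, 30, -59.7, 219, 2209)]
top []
[0.6432167  0.06187199 0.31344493] 0.007129208753392237 []
```

```bash
sed -i 's|np.array(\[x,y,z\])/1000-p0|np.array([x,y,z-35])/1000-p0|; s|^def to(|#z targets are true TCP heights: the reported z is 35 mm more than where the fingers are seen\ndef to(|' h.py; sed -i 's/z is 35 mm more than/z is 35 mm below/' h.py; python3 -c "
from h import *
to((644,64,218,120.8))"

```

```text
t 10.2 pos [0.6432 0.0619 0.3134] yaw 120.8 tilt [-0.22  0.02] w 0.007
(644, 64, 218, 120.8) -> [0.001, 0.002, 0.13] [-0.0, -0.0, -0.0]
```

>>> {"fn": "jog_arm", "kwargs": {"steps": [0, 0, 0, 0, 0, 0, 0, 0, 0, 0, 0, 0, 0, 0, 0, 0, 0, 0, 0, 0, 0, 0, 0, 0, 0, 0, 0, 0, 0, 0, 0.001, 0.002, 0.02, 0, 0, 0, 0.001, 0.002, 0.04, 0, 0, 0, 0.001, 0.002, 0.06, 0, 0, 0, 0.001, 0.002, 0.075, 0, 0, 0, 0.001, 0.002, 0.085, 0, 0, 0, 0.001, 0.002, 0.1, 0, 0, 0, 0.001, 0.002, 0.115, 0, 0, 0, 0.001, 0.002, 0.13, 0, 0, 0, 0.001, 0.002, 0.13, 0, 0, 0, 0.001, 0.002, 0.13, 0, 0, 0], "jaw": 0.3}}

```text
t: 11.4
tool_pos: [0.6453, 0.0637, 0.1851]
tool_rot: [-1.552, -2.73, 0.001]
force: [0.2, -0.3, -0.1]
width: 0.648
grip_force: 0.0
```

```bash
python3 -c "
from h import *
p=bot.capture('wrist');W=cloud(p);save(p,'w5.png')
o=bot.get_obs();print(o['force'])
Rt=R.from_rotvec(o['tool_rot']);L=Rt.inv().apply((W.reshape(-1,3)-o['tool_pos'])).reshape(W.shape)*1000
m=(L[...,2]>-60)&(L[...,2]<5)&(abs(L[...,1])<17)&(abs(L[...,0])<45)
q=L[m];print(np.percentile(q,[2,10,50,90,98],axis=0).round())
to((644,64,218,120.8))"

```

```text
[-0.34950984 -0.10031398  0.04703125]
[[-21. -14. -36.]
 [-16. -11. -35.]
 [ 20.  -0. -33.]
 [ 37.  11. -27.]
 [ 42.  14. -19.]]
t 11.4 pos [0.6461 0.0637 0.1861] yaw 120.8 tilt [ 0.05 -0.  ] w 0.65
(644, 64, 218, 120.8) -> [0.001, -0.002, 0.003] [0.0, 0.0, -0.0]
```

>>> {"fn": "jog_arm", "kwargs": {"steps": [0, -0.002, 0.001, 0, 0, 0, 0, -0.002, 0.001, 0, 0, 0, 0, -0.002, 0.001, 0, 0, 0, 0, -0.002, 0.001, 0, 0, 0, 0, -0.002, 0.001, 0, 0, 0, 0, -0.002, 0.001, 0, 0, 0, 0, -0.002, 0.001, 0, 0, 0, 0, -0.002, 0.001, 0, 0, 0], "jaw": -1, "force": 30}}

```text
t: 12.12
tool_pos: [0.6439, 0.0627, 0.185]
tool_rot: [1.552, 2.731, 0.0]
force: [-1.3, 0.5, 2.7]
width: 0.343
grip_force: 29.8
```

>>> {"fn": "jog_arm", "kwargs": {"steps": [0, 0, -0.005, 0, 0, 0, 0, 0, -0.02, 0, 0, 0, 0, 0, -0.045, 0, 0, 0, 0, 0, -0.07, 0, 0, 0, 0, 0, -0.095, 0, 0, 0, 0, 0, -0.12, 0, 0, 0, 0, 0, -0.145, 0, 0, 0, 0, 0, -0.165, 0, 0, 0, 0, 0, -0.165, 0, 0, 0]}}

```text
t: 12.87
tool_pos: [0.6462, 0.0626, 0.3543]
tool_rot: [1.548, 2.724, 0.007]
force: [0.8, 0.1, -1.2]
width: 0.341
grip_force: 29.7
```

```bash
python3 -c "
from h import *
to((506.5,-384,383,82))"

```

```text
t 12.9 pos [0.6462 0.0626 0.3543] yaw 120.8 tilt [ 0.55 -0.03] w 0.341
(506.5, -384, 383, 82) -> [-0.312, -0.349, 0.005] [0.01, 0.0, 0.68]
```

>>> {"fn": "jog_arm", "kwargs": {"steps": [-0.01, -0.011, 0, 0, 0, 0.02, -0.03, -0.033, 0, 0, 0, 0.07, -0.055, -0.06, 0, 0, 0, 0.12, -0.08, -0.088, 0, 0, 0, 0.17, -0.105, -0.115, 0, 0, 0, 0.22, -0.13, -0.143, 0, 0, 0, 0.27, -0.155, -0.17, 0, 0, 0, 0.32, -0.18, -0.198, 0, 0, 0, 0.38, -0.205, -0.225, 0, 0, 0, 0.44, -0.23, -0.253, 0, 0, 0, 0.5, -0.255, -0.28, 0, 0, 0, 0.56, -0.28, -0.308, 0, 0, 0, 0.62, -0.298, -0.33, 0, 0, 0, 0.66, -0.308, -0.343, 0, 0, 0, 0.68, -0.312, -0.349, 0, 0, 0, 0.68, -0.312, -0.349, 0, 0, 0, 0.68, -0.312, -0.349, 0, 0, 0, 0.68, -0.312, -0.349, 0, 0, 0, 0.68]}}

```text
t: 14.37
tool_pos: [0.5041, -0.3819, 0.3491]
tool_rot: [-2.371, -2.059, -0.002]
force: [0.8, 1.0, -1.2]
width: 0.339
grip_force: 29.9
```

```bash
python3 -c "
from h import *
p=bot.capture('scene');save(p,'s6.png')
p=bot.capture('wrist');W=cloud(p);save(p,'w6.png')
o=bot.get_obs();print(o['force'])
Rt=R.from_rotvec(o['tool_rot']);L=Rt.inv().apply((W.reshape(-1,3)-o['tool_pos'])).reshape(W.shape)*1000
m=(L[...,2]>-36)&(L[...,2]<120)&(abs(L[...,1])<50)&(abs(L[...,0])<90)
q=L[m]
for z in range(-40,120,10):
  s=q[(q[:,2]>z)&(q[:,2]<z+10)]
  if len(s)>5: print(z,len(s),s.min(0).round(),s.max(0).round(),np.median(s,0).round())
to((506.5,-384,383,82),(506.5,-384,195,82))"

```

```text
[ 0.28914193 -1.28088828 -2.82758313]
-40 4358 [-22. -24. -36.] [ 38.  24. -30.] [ 18.   0. -34.]
-30 956 [-33. -24. -30.] [ 46.  24. -20.] [ 36.  -0. -26.]
-20 590 [-36. -24. -20.] [ 55.  24. -10.] [ 46.  -0. -16.]
-10 288 [ 48.  -5. -10.] [63.  5. -0.] [57. -0. -6.]
0 15 [60. -5.  0.] [63.  4.  9.] [62. -0.  3.]
10 9 [61. -5. 10.] [63.  1. 19.] [62. -2. 12.]
20 9 [61. -5. 20.] [63.  3. 29.] [62. -2. 24.]
30 7 [61. -5. 31.] [63.  2. 40.] [63. -1. 34.]
40 302 [-63. -27.  41.] [67. 24. 50.] [ 47. -12.  50.]
50 2198 [-65. -29.  50.] [73. 27. 60.] [60.  0. 52.]
60 31 [ 58. -26.  60.] [73. 23. 61.] [73.  1. 61.]
t 14.5 pos [ 0.5043 -0.3821  0.3496] yaw 82.0 tilt [0.01 0.03] w 0.344
(506.5, -384, 383, 82) -> [-0.002, 0.002, 0.002] [0.0, -0.0, -0.0]
(506.5, -384, 195, 82) -> [-0.002, 0.002, 0.19] [0.0, -0.0, -0.0]
```

View pics/s6.png

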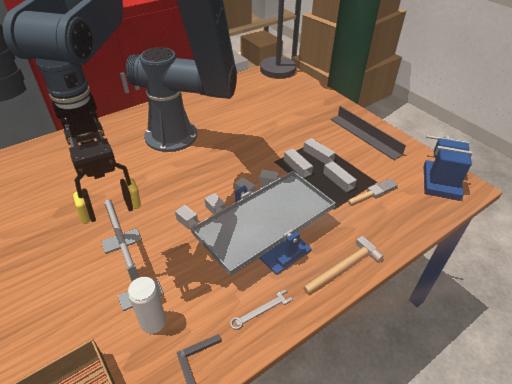

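>>> {"fn": "jog_arm", "kwargs": {"steps": [-0.004, 0.002, 0.02, 0, 0, 0, -0.004, 0.002, 0.045, 0, 0, 0, -0.004, 0.002, 0.065, 0, 0, 0, -0.004, 0.002, 0.085, 0, 0, 0, -0.004, 0.002, 0.105, 0, 0, 0, -0.004, 0.002, 0.125, 0, 0, 0, -0.004, 0.002, 0.145, 0, 0, 0, -0.004, 0.002, 0.16, 0, 0, 0, -0.004, 0.002, 0.17, 0, 0, 0, -0.004, 0.002, 0.178, 0, 0, 0, -0.004, 0.002, 0.184, 0, 0, 0, -0.004, 0.002, 0.188, 0, 0, 0, -0.004, 0.002, 0.19, 0, 0, 0, -0.004, 0.002, 0.192, 0, 0, 0, -0.004, 0.002, 0.193, 0, 0, 0, -0.004, 0.002, 0.193, 0, 0, 0]}}

```text
t: 15.8
tool_pos: [0.5051, -0.3884, 0.1568]
tool_rot: [2.374, 2.056, 0.0]
force: [-0.2, 0.4, -2.3]
width: 0.34
grip_force: 29.9
```

>>> {"fn": "jog_arm", "kwargs": {"steps": [0, 0, 0.001, 0, 0, 0, 0, 0, 0.002, 0, 0, 0, 0, 0, 0.002, 0, 0, 0, 0, 0, 0.002, 0, 0, 0]}}

```text
t: 16.13
tool_pos: [0.505, -0.3883, 0.1545]
tool_rot: [2.374, 2.057, -0.0]
force: [0.3, 0.0, -1.9]
width: 0.343
grip_force: 29.9
```

```bash
python3 -c "
from h import *
p=bot.capture('wrist');save(p,'w7.png')
to()"

```

```text
t 16.2 pos [ 0.505  -0.3882  0.1545] yaw 81.8 tilt [ 0. -0.] w 0.343
```

View pics/w7.png

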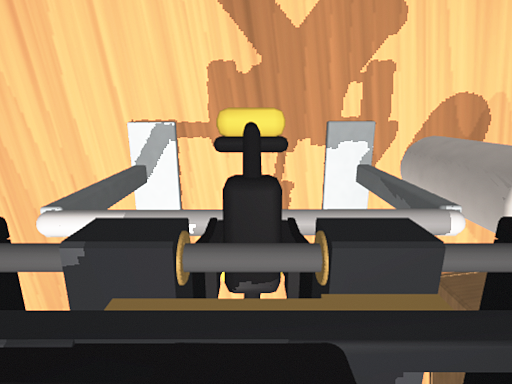

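>>> {"fn": "jog_arm", "kwargs": {"steps": [0, 0, 0.001, 0, 0, 0, 0, 0, 0.0015, 0, 0, 0, 0, 0, 0.0025, 0, 0, 0, 0, 0, 0.0025, 0, 0, 0]}}

```text
t: 16.52
tool_pos: [0.5051, -0.3884, 0.1532]
tool_rot: [2.374, 2.057, -0.0]
force: [-2.2, 0.9, 3.7]
width: 0.344
grip_force: 29.8
```

>>> {"fn": "jog_arm", "kwargs": {"steps": [0, 0, 0, 0, 0, 0, 0, 0, 0, 0, 0, 0, 0, 0, 0, 0, 0, 0, 0, 0, 0, 0, 0, 0, 0, 0, 0, 0, 0, 0, 0, 0, -0.01, 0, 0, 0, 0, 0, -0.03, 0, 0, 0, 0, 0, -0.06, 0, 0, 0, 0, 0, -0.09, 0, 0, 0, 0, 0, -0.13, 0, 0, 0, 0, 0, -0.16, 0, 0, 0, 0, 0, -0.16, 0, 0, 0], "jaw": 0.3}}

```text
t: 17.52
tool_pos: [0.5072, -0.3907, 0.3201]
tool_rot: [2.364, 2.048, 0.0]
force: [1.1, -0.1, 1.1]
width: 0.65
grip_force: 0.0
```

```bash
python3 -c "
from h import *
p=bot.capture('scene');W=cloud(p);print('pad',rects(W,.165,.25,(.35,.6,-.5,-.25)))
cv2.imwrite('pics/s8.png',cv2.resize(p['image'][150:330,50:290,::-1],(800,600)))
p=bot.capture('top');W=cloud(p)
print('long',rects(W,.028,.06,(.3,.7,.26,.55)))
print('short',rects(W,.034,.06,(.36,.52,-.25,.25)))
print('tray',rects(W,.06,.13,(.45,.85,-.24,.29)))
print('floor',rects(W,.07,.08,(.5,.76,-.21,.21),50))
to()
"

```

```text
pad [(443, -376, 40, 9, -13.3, 166, 26), (507, -383, 82, 63, 45.0, 186, 395)]
long [(584, 364, 120, 42, -1.3, 40, 492), (443, 291, 119, 42, -2.9, 40, 496), (436, 401, 120, 42, 8.4, 40, 500)]
short [(451, 153, 60, 41, 40.1, 41, 230), (452, -68, 59, 40, 3.7, 41, 233), (443, 57, 59, 40, 11.7, 41, 231), (445, -169, 60, 41, 11.6, 40, 231)]
tray [(633, 0, 399, 258, -86.7, 76, 8074)]
floor [(633, 0, 391, 183, -86.6, 75, 6278)]
t 17.6 pos [ 0.505  -0.3883  0.3136] yaw 81.8 tilt [ 0.08 -0.11] w 0.649
```

View pics/s8.png

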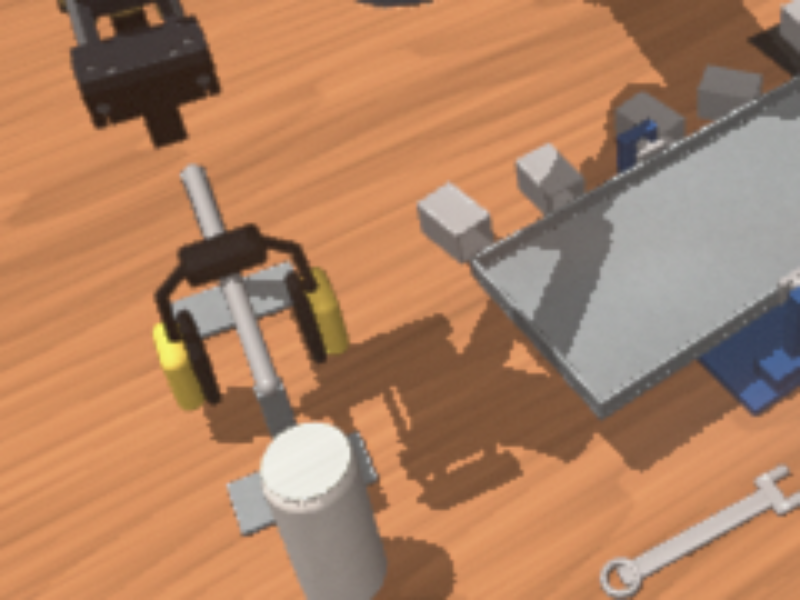

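```bash
cat >> h.py <<'E'
def tr(xt,yt,z,a=3.35):
    c,s=np.cos(np.radians(3.35)),np.sin(np.radians(3.35)); return (round(633+xt*c-yt*s,1),round(xt*s+yt*c,1),z,a)
E
python3 -c "
from h import *
to((452,-68,200,3.9),(452,-68,34,3.9))
to((452,-68,200,3.9),tr(-45,-28,200),tr(-45,-28,110),cur=(452,-68,-1,3.9))"

```

```text
t 17.6 pos [ 0.505  -0.3883  0.3136] yaw 81.8 tilt [ 0.08 -0.11] w 0.649
(452, -68, 200, 3.9) -> [0.31, -0.098, 0.148] [0.0, 0.0, 1.36]
(452, -68, 34, 3.9) -> [0.31, -0.099, 0.314] [0.0, 0.0, 1.36]
(452, -68, 200, 3.9) -> [-0.0, 0.0, -0.166] [0.0, 0.0, 0.0]
(np.float64(589.7), np.float64(-30.6), 200, 3.35) -> [0.14, -0.028, -0.166] [0.0, -0.0, 0.01]
(np.float64(589.7), np.float64(-30.6), 110, 3.35) -> [0.14, -0.028, -0.076] [0.0, -0.0, 0.01]
```

>>> {"fn": "jog_arm", "kwargs": {"steps": [0.035, -0.011, 0, 0, 0, 0.12, 0.07, -0.022, 0, 0, 0, 0.24, 0.105, -0.033, 0, 0, 0, 0.36, 0.14, -0.044, 0.02, 0, 0, 0.48, 0.175, -0.055, 0.04, 0, 0, 0.6, 0.21, -0.066, 0.06, 0, 0, 0.72, 0.245, -0.077, 0.08, 0, 0, 0.84, 0.28, -0.089, 0.1, 0, 0, 0.96, 0.31, -0.099, 0.12, 0, 0, 1.08, 0.31, -0.099, 0.15, 0, 0, 1.2, 0.31, -0.099, 0.18, 0, 0, 1.32, 0.31, -0.099, 0.21, 0, 0, 1.36, 0.31, -0.099, 0.225, 0, 0, 1.36, 0.31, -0.099, 0.225, 0, 0, 1.36, 0.31, -0.099, 0.225, 0, 0, 1.36, 0.31, -0.099, 0.225, 0, 0, 1.36], "jaw": 0.4}}

```text
t: 18.95
tool_pos: [0.4509, -0.0672, 0.087]
tool_rot: [-3.139, -0.106, 0.001]
force: [-0.2, -0.2, 0.3]
width: 0.698
grip_force: 0.0
```

```bash
python3 -c "
from h import *
p=bot.capture('wrist');W=cloud(p);print(rects(W,.03,.05,(.36,.52,-.25,.25)))
to((452,-68,34,3.9))"

```

```text
[(513, -25, 13, 3, -3.0, 40, 95), (449, 60, 43, 41, 11.8, 39, 2883), (450, -65, 60, 40, 3.2, 39, 3953), (450, -165, 47, 41, 11.0, 39, 2168), (443, 129, 18, 11, 38.5, 36, 246)]
t 19.0 pos [ 0.4514 -0.0674  0.0876] yaw 3.9 tilt [ 0.04 -0.02] w 0.707
(452, -68, 34, 3.9) -> [0.0, 0.001, 0.089] [0.0, -0.0, -0.0]
```

>>> {"fn": "jog_arm", "kwargs": {"steps": [0, -0.001, 0.03, 0, 0, 0, 0, -0.001, 0.055, 0, 0, 0, 0, -0.001, 0.075, 0, 0, 0, 0, -0.001, 0.087, 0, 0, 0, 0, -0.001, 0.087, 0, 0, 0]}}

```text
t: 19.42
tool_pos: [0.4507, -0.0663, -0.0009]
tool_rot: [-3.139, -0.106, 0.002]
force: [-0.5, 0.2, 0.3]
width: 0.702
grip_force: 0.0
```

>>> {"fn": "jog_arm", "kwargs": {"steps": [0, 0, 0, 0, 0, 0, 0, 0, 0, 0, 0, 0, 0, 0, 0, 0, 0, 0, 0, 0, 0, 0, 0, 0, 0, 0, 0, 0, 0, 0, 0, 0, 0, 0, 0, 0, 0, 0, 0, 0, 0, 0, 0, 0, -0.01, 0, 0, 0, 0, 0, -0.04, 0, 0, 0, 0, 0, -0.07, 0, 0, 0, 0, 0, -0.1, 0, 0, 0, 0, 0, -0.13, 0, 0, 0, 0, 0, -0.15, 0, 0, 0, 0, 0, -0.15, 0, 0, 0], "jaw": -1, "force": 30}}

```text
t: 20.58
tool_pos: [0.4534, -0.067, 0.1542]
tool_rot: [3.136, 0.107, 0.013]
force: [0.2, -0.9, -1.5]
width: 0.452
grip_force: 29.9
```

```bash
python3 -c "
from h import *
to(tr(-45,-28,185),tr(-45,-28,111))"

```

```text
t 20.6 pos [ 0.4534 -0.067   0.1542] yaw 3.9 tilt [ 0.49 -0.2 ] w 0.452
(np.float64(589.7), np.float64(-30.6), 185, 3.35) -> [0.138, -0.027, 0.005] [0.0, -0.01, 0.01]
(np.float64(589.7), np.float64(-30.6), 111, 3.35) -> [0.138, -0.027, 0.079] [0.0, -0.01, 0.01]
```

>>> {"fn": "jog_arm", "kwargs": {"steps": [0.03, -0.006, 0, 0, 0, 0.01, 0.06, -0.012, 0, 0, 0, 0.01, 0.09, -0.018, 0, 0, 0, 0.01, 0.12, -0.024, 0, 0, 0, 0.01, 0.138, -0.027, 0.005, 0, 0, 0.01, 0.138, -0.027, 0.025, 0, 0, 0.01, 0.138, -0.027, 0.045, 0, 0, 0.01, 0.138, -0.027, 0.06, 0, 0, 0.01, 0.138, -0.027, 0.07, 0, 0, 0.01, 0.138, -0.027, 0.075, 0, 0, 0.01, 0.138, -0.027, 0.075, 0, 0, 0.01]}}

```text
t: 21.5
tool_pos: [0.5857, -0.0291, 0.0746]
tool_rot: [-3.139, -0.09, 0.004]
force: [0.2, -0.2, -1.0]
width: 0.458
grip_force: 29.9
```

>>> {"fn": "jog_arm", "kwargs": {"steps": [0, 0, 0, 0, 0, 0, 0, 0, 0, 0, 0, 0, 0, 0, 0, 0, 0, 0, 0, 0, 0, 0, 0, 0, 0, 0, 0, 0, 0, 0, 0, 0, -0.01, 0, 0, 0, 0, 0, -0.035, 0, 0, 0, 0, 0, -0.06, 0, 0, 0, 0, 0, -0.08, 0, 0, 0, 0, 0, -0.08, 0, 0, 0], "jaw": 0.35}}

```text
t: 22.33
tool_pos: [0.5903, -0.0307, 0.1602]
tool_rot: [3.138, 0.091, 0.015]
force: [-0.0, 0.7, 0.6]
width: 0.671
grip_force: 0.0
```

```bash
python3 -c "
from h import *
to((447,58,200,11.8),(447,58,34,11.8))
p=bot.capture('top');W=cloud(p);print(rects(W,.095,.13,(.5,.78,-.21,.21)))"

```

```text
t 22.3 pos [ 0.5903 -0.0307  0.1602] yaw 3.3 tilt [ 0.56 -0.13] w 0.671
(447, 58, 200, 11.8) -> [-0.138, -0.097, -0.006] [0.0, -0.01, -0.15]
(447, 58, 34, 11.8) -> [-0.14, -0.097, 0.16] [0.0, -0.01, -0.15]
[(742, 7, 37, 36, -89.3, 106, 110), (654, 196, 142, 45, -15.8, 99, 90), (561, -33, 40, 10, -89.0, 115, 54), (541, 185, 28, 15, 1.5, 99, 21), (529, -11, 39, 28, 76.5, 104, 64)]
```

>>> {"fn": "jog_arm", "kwargs": {"steps": [-0.03, -0.02, 0, 0, 0, -0.05, -0.06, -0.041, 0, 0, 0, -0.1, -0.09, -0.062, 0, 0, 0, -0.15, -0.12, -0.083, 0, 0, 0, -0.15, -0.142, -0.097, 0.01, 0, 0, -0.15, -0.142, -0.097, 0.04, 0, 0, -0.15, -0.142, -0.097, 0.07, 0, 0, -0.15, -0.142, -0.097, 0.1, 0, 0, -0.15, -0.142, -0.097, 0.13, 0, 0, -0.15, -0.142, -0.097, 0.15, 0, 0, -0.15, -0.142, -0.097, 0.156, 0, 0, -0.15, -0.142, -0.097, 0.156, 0, 0, -0.15], "jaw": 0.4}}

```text
t: 23.38
tool_pos: [0.438, 0.0588, -0.0027]
tool_rot: [-3.124, -0.326, 0.007]
force: [-0.4, -0.4, 0.9]
width: 0.697
grip_force: 0.0
```

>>> {"fn": "jog_arm", "kwargs": {"steps": [0, 0, 0, 0, 0, 0, 0, 0, 0, 0, 0, 0, 0, 0, 0, 0, 0, 0, 0, 0, 0, 0, 0, 0, 0, 0, 0, 0, 0, 0, 0, 0, 0, 0, 0, 0, 0, 0, 0, 0, 0, 0, 0, 0, -0.01, 0, 0, 0, 0, 0, -0.04, 0, 0, 0, 0, 0, -0.07, 0, 0, 0, 0, 0, -0.1, 0, 0, 0, 0, 0, -0.13, 0, 0, 0, 0, 0, -0.15, 0, 0, 0, 0, 0, -0.15, 0, 0, 0, 0, 0, -0.15, 0, 0, 0], "jaw": -1}}

```text
t: 24.63
tool_pos: [0.4399, 0.0587, 0.1498]
tool_rot: [3.124, 0.326, 0.004]
force: [-0.7, 0.0, -1.5]
width: 0.456
grip_force: 30.0
```

```bash
python3 -c "
from h import *
p=bot.capture('wrist');W=cloud(p);print(rects(W,.1,.13,(.5,.78,-.21,.21)))
to(tr(45,28,185),tr(45,28,110))"

```

```text
[(578, -30, 47, 42, 2.9, 113, 5412), (520, -4, 40, 35, -86.5, 107, 1754)]
t 24.7 pos [0.4389 0.0588 0.1487] yaw 11.9 tilt [-0.03  0.  ] w 0.458
(np.float64(676.3), np.float64(30.6), 185, 3.35) -> [0.227, 0.077, -0.001] [-0.0, 0.0, 0.15]
(np.float64(676.3), np.float64(30.6), 110, 3.35) -> [0.227, 0.077, 0.074] [-0.0, 0.0, 0.15]
```

>>> {"fn": "jog_arm", "kwargs": {"steps": [0.03, 0.01, 0, 0, 0, 0.03, 0.06, 0.02, 0, 0, 0, 0.06, 0.09, 0.03, 0, 0, 0, 0.09, 0.12, 0.04, 0, 0, 0, 0.12, 0.15, 0.05, 0, 0, 0, 0.15, 0.18, 0.06, 0, 0, 0, 0.15, 0.21, 0.07, 0, 0, 0, 0.15, 0.223, 0.077, 0.01, 0, 0, 0.15, 0.223, 0.077, 0.03, 0, 0, 0.15, 0.223, 0.077, 0.05, 0, 0, 0.15, 0.223, 0.077, 0.065, 0, 0, 0.15, 0.223, 0.077, 0.072, 0, 0, 0.15, 0.223, 0.077, 0.075, 0, 0, 0.15, 0.223, 0.077, 0.075, 0, 0, 0.15]}}

```text
t: 25.85
tool_pos: [0.6712, 0.0286, 0.0736]
tool_rot: [3.139, 0.091, -0.01]
force: [-5.6, 0.2, 12.7]
width: 0.46
grip_force: 30.0
```

>>> {"fn": "jog_arm", "kwargs": {"steps": [0, 0, 0, 0, 0, 0, 0, 0, 0, 0, 0, 0, 0, 0, 0, 0, 0, 0, 0, 0, 0, 0, 0, 0, 0, 0, 0, 0, 0, 0, 0, 0, -0.01, 0, 0, 0, 0, 0, -0.035, 0, 0, 0, 0, 0, -0.06, 0, 0, 0, 0, 0, -0.085, 0, 0, 0, 0, 0, -0.1, 0, 0, 0, 0, 0, -0.1, 0, 0, 0, 0, 0, -0.1, 0, 0, 0], "jaw": 0.35}}

```text
t: 26.85
tool_pos: [0.6743, 0.0293, 0.1754]
tool_rot: [3.14, 0.091, 0.004]
force: [-0.3, 0.7, -1.1]
width: 0.674
grip_force: 0.0
```

```bash
python3 -c "
from h import *
p=bot.capture('wrist');W=cloud(p);print(rects(W,.1,.13,(.5,.78,-.21,.21)))
p=bot.capture('top');W=cloud(p)
print('long',rects(W,.028,.06,(.3,.7,.26,.55)))
to((443,291,200,-2.9),(443,291,34,-2.9))"

```

```text
[(742, 9, 40, 34, -86.6, 107, 1407), (672, 30, 60, 40, 2.7, 114, 3517), (599, -18, 30, 25, 16.5, 114, 679)]
long [(584, 364, 121, 42, -1.2, 40, 493), (443, 291, 120, 42, -3.4, 40, 500), (436, 402, 120, 45, 8.3, 40, 489)]
t 26.9 pos [0.6726 0.0294 0.1728] yaw 3.3 tilt [-0.14  0.02] w 0.674
(443, 291, 200, -2.9) -> [-0.214, -0.274, 0.008] [-0.0, 0.0, 0.11]
(443, 291, 34, -2.9) -> [-0.214, -0.274, 0.174] [-0.0, 0.0, 0.11]
```

>>> {"fn": "jog_arm", "kwargs": {"steps": [-0.023, -0.03, 0, 0, 0, 0.02, -0.046, -0.059, 0, 0, 0, 0.04, -0.069, -0.088, 0, 0, 0, 0.06, -0.092, -0.117, 0, 0, 0, 0.08, -0.115, -0.147, 0, 0, 0, 0.1, -0.138, -0.176, 0, 0, 0, 0.11, -0.161, -0.206, 0, 0, 0, 0.11, -0.184, -0.236, 0.01, 0, 0, 0.11, -0.205, -0.262, 0.03, 0, 0, 0.11, -0.214, -0.274, 0.05, 0, 0, 0.11, -0.214, -0.274, 0.08, 0, 0, 0.11, -0.214, -0.274, 0.11, 0, 0, 0.11, -0.214, -0.274, 0.14, 0, 0, 0.11, -0.214, -0.274, 0.16, 0, 0, 0.11, -0.214, -0.274, 0.173, 0, 0, 0.11, -0.214, -0.274, 0.173, 0, 0, 0.11], "jaw": 0.4}}

```text
t: 28.28
tool_pos: [0.4408, 0.2891, -0.0031]
tool_rot: [3.137, -0.082, -0.013]
force: [-0.7, -0.5, 0.4]
width: 0.698
grip_force: 0.0
```

>>> {"fn": "jog_arm", "kwargs": {"steps": [0, 0, 0, 0, 0, 0, 0, 0, 0, 0, 0, 0, 0, 0, 0, 0, 0, 0, 0, 0, 0, 0, 0, 0, 0, 0, 0, 0, 0, 0, 0, 0, 0, 0, 0, 0, 0, 0, 0, 0, 0, 0, 0, 0, -0.01, 0, 0, 0, 0, 0, -0.04, 0, 0, 0, 0, 0, -0.07, 0, 0, 0, 0, 0, -0.1, 0, 0, 0, 0, 0, -0.13, 0, 0, 0, 0, 0, -0.15, 0, 0, 0, 0, 0, -0.15, 0, 0, 0, 0, 0, -0.15, 0, 0, 0], "jaw": -1, "force": 40}}

```text
t: 29.53
tool_pos: [0.444, 0.2903, 0.1515]
tool_rot: [-3.14, 0.082, -0.002]
force: [-0.5, -0.2, -4.3]
width: 0.455
grip_force: 40.0
```

```bash
python3 -c "
from h import *
to(tr(0,96,185),tr(0,96,110))"

```

```text
t 29.5 pos [0.444  0.2903 0.1515] yaw -3.0 tilt [0.06 0.01] w 0.455
(np.float64(627.4), np.float64(95.8), 185, 3.35) -> [0.193, 0.185, 0.002] [-0.0, -0.0, -0.11]
(np.float64(627.4), np.float64(95.8), 110, 3.35) -> [0.193, 0.185, 0.077] [-0.0, -0.0, -0.11]
```

>>> {"fn": "jog_arm", "kwargs": {"steps": [0.024, 0.023, 0, 0, 0, -0.02, 0.048, 0.046, 0, 0, 0, -0.04, 0.072, 0.069, 0, 0, 0, -0.06, 0.096, 0.092, 0, 0, 0, -0.08, 0.12, 0.115, 0, 0, 0, -0.1, 0.144, 0.138, 0, 0, 0, -0.11, 0.168, 0.161, 0, 0, 0, -0.11, 0.185, 0.178, 0, 0, 0, -0.11, 0.193, 0.185, 0.01, 0, 0, -0.11, 0.193, 0.185, 0.03, 0, 0, -0.11, 0.193, 0.185, 0.05, 0, 0, -0.11, 0.193, 0.185, 0.065, 0, 0, -0.11, 0.193, 0.185, 0.073, 0, 0, -0.11, 0.193, 0.185, 0.078, 0, 0, -0.11, 0.193, 0.185, 0.08, 0, 0, -0.11, 0.193, 0.185, 0.08, 0, 0, -0.11]}}

```text
t: 30.87
tool_pos: [0.6263, 0.0963, 0.0703]
tool_rot: [-3.14, -0.091, 0.003]
force: [-1.0, 0.5, -1.5]
width: 0.457
grip_force: 40.0
```

>>> {"fn": "jog_arm", "kwargs": {"steps": [0, 0, 0, 0, 0, 0, 0, 0, 0, 0, 0, 0, 0, 0, 0, 0, 0, 0, 0, 0, 0, 0, 0, 0, 0, 0, 0, 0, 0, 0, 0, 0, 0, 0, 0, 0, 0, 0, -0.01, 0, 0, 0, 0, 0, -0.035, 0, 0, 0, 0, 0, -0.06, 0, 0, 0, 0, 0, -0.085, 0, 0, 0, 0, 0, -0.1, 0, 0, 0, 0, 0, -0.1, 0, 0, 0, 0, 0, -0.1, 0, 0, 0], "jaw": 0.3}}

```text
t: 31.95
tool_pos: [0.6279, 0.0956, 0.1724]
tool_rot: [3.14, 0.091, 0.004]
force: [-1.1, 0.1, 0.7]
width: 0.652
grip_force: 0.0
```

```bash
python3 -c "
from h import *
p=bot.capture('wrist');W=cloud(p);print(rects(W,.09,.13,(.5,.78,-.21,.21)))
p=bot.capture('scene');W=cloud(p);print(rects(W,.09,.13,(.5,.78,-.21,.21)));save(p,'s9.png')
print('long',rects(W,.028,.06,(.3,.7,.26,.55)))
to((584,364,200,-1.2),(584,364,34,-1.2))"

```

```text
[(739, -39, 140, 39, 88.0, 102, 3102), (709, -109, 15, 6, 11.6, 91, 80), (671, 33, 60, 40, 2.7, 111, 4156), (651, -118, 104, 24, 7.9, 91, 1799), (633, 100, 100, 42, 3.1, 101, 5431)]
[(623, 97, 121, 45, 3.2, 101, 438), (638, -90, 257, 221, 3.8, 99, 2633), (671, 29, 63, 47, 2.4, 110, 308)]
long [(474, 407, 46, 39, -78.3, 39, 77), (582, 365, 121, 46, -2.3, 39, 331)]
t 32.0 pos [0.6263 0.0957 0.17  ] yaw 3.3 tilt [-0.13  0.  ] w 0.649
(584, 364, 200, -1.2) -> [-0.027, -0.27, 0.005] [-0.0, 0.0, 0.08]
(584, 364, 34, -1.2) -> [-0.026, -0.27, 0.171] [-0.0, 0.0, 0.08]
```

View pics/s9.png

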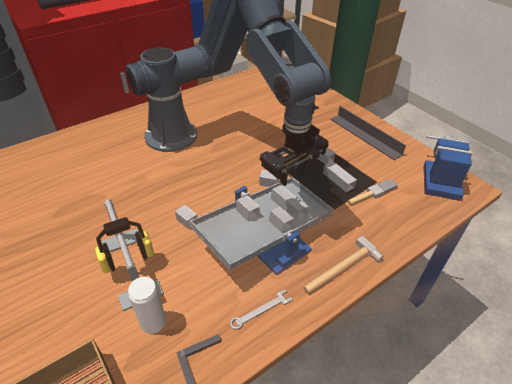

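>>> {"fn": "jog_arm", "kwargs": {"steps": [-0.003, -0.035, 0, 0, 0, 0.02, -0.007, -0.07, 0, 0, 0, 0.04, -0.01, -0.105, 0, 0, 0, 0.06, -0.014, -0.14, 0, 0, 0, 0.08, -0.017, -0.175, 0, 0, 0, 0.08, -0.021, -0.21, 0.005, 0, 0, 0.08, -0.024, -0.245, 0.01, 0, 0, 0.08, -0.026, -0.265, 0.03, 0, 0, 0.08, -0.026, -0.27, 0.06, 0, 0, 0.08, -0.026, -0.27, 0.09, 0, 0, 0.08, -0.026, -0.27, 0.12, 0, 0, 0.08, -0.026, -0.27, 0.145, 0, 0, 0.08, -0.026, -0.27, 0.16, 0, 0, 0.08, -0.026, -0.27, 0.17, 0, 0, 0.08, -0.026, -0.27, 0.17, 0, 0, 0.08], "jaw": 0.4}}

```text
t: 33.3
tool_pos: [0.5838, 0.3627, -0.0023]
tool_rot: [3.139, -0.035, -0.008]
force: [-0.5, -0.4, 0.1]
width: 0.698
grip_force: 0.0
```

>>> {"fn": "jog_arm", "kwargs": {"steps": [0, 0, 0, 0, 0, 0, 0, 0, 0, 0, 0, 0, 0, 0, 0, 0, 0, 0, 0, 0, 0, 0, 0, 0, 0, 0, 0, 0, 0, 0, 0, 0, 0, 0, 0, 0, 0, 0, 0, 0, 0, 0, 0, 0, -0.01, 0, 0, 0, 0, 0, -0.04, 0, 0, 0, 0, 0, -0.07, 0, 0, 0, 0, 0, -0.1, 0, 0, 0, 0, 0, -0.13, 0, 0, 0, 0, 0, -0.16, 0, 0, 0, 0, 0, -0.17, 0, 0, 0, 0, 0, -0.17, 0, 0, 0], "jaw": -1}}

```text
t: 34.55
tool_pos: [0.5873, 0.3642, 0.1741]
tool_rot: [-3.139, 0.035, -0.009]
force: [-0.4, 0.5, -3.9]
width: 0.454
grip_force: 40.0
```

```bash
python3 -c "
from h import *
to(tr(0,-96,205),tr(0,-96,110))"

```

```text
t 34.5 pos [0.5873 0.3642 0.1741] yaw -1.3 tilt [0.32 0.11] w 0.454
(np.float64(638.6), np.float64(-95.8), 205, 3.35) -> [0.061, 0.459, 0.003] [-0.0, -0.01, -0.08]
(np.float64(638.6), np.float64(-95.8), 110, 3.35) -> [0.061, 0.459, 0.098] [-0.0, -0.01, -0.08]
```

>>> {"fn": "jog_arm", "kwargs": {"steps": [0.005, 0.035, 0, 0, 0, -0.01, 0.009, 0.07, 0, 0, 0, -0.02, 0.014, 0.105, 0, 0, 0, -0.03, 0.019, 0.14, 0, 0, 0, -0.04, 0.023, 0.175, 0, 0, 0, -0.05, 0.028, 0.21, 0, 0, 0, -0.06, 0.032, 0.245, 0, 0, 0, -0.07, 0.037, 0.28, 0, 0, 0, -0.08, 0.042, 0.315, 0, 0, 0, -0.08, 0.046, 0.35, 0, 0, 0, -0.08, 0.051, 0.385, 0, 0, 0, -0.08, 0.056, 0.42, 0, 0, 0, -0.08, 0.06, 0.45, 0.01, 0, 0, -0.08, 0.061, 0.459, 0.03, 0, 0, -0.08, 0.061, 0.459, 0.05, 0, 0, -0.08, 0.061, 0.459, 0.065, 0, 0, -0.08, 0.061, 0.459, 0.08, 0, 0, -0.08, 0.061, 0.459, 0.09, 0, 0, -0.08, 0.061, 0.459, 0.095, 0, 0, -0.08, 0.061, 0.459, 0.096, 0, 0, -0.08]}}

```text
t: 36.22
tool_pos: [0.6343, -0.0957, 0.073]
tool_rot: [-3.138, -0.091, 0.009]
force: [-2.4, 1.0, 2.4]
width: 0.455
grip_force: 40.0
```

>>> {"fn": "jog_arm", "kwargs": {"steps": [0, 0, 0, 0, 0, 0, 0, 0, 0, 0, 0, 0, 0, 0, 0, 0, 0, 0, 0, 0, 0, 0, 0, 0, 0, 0, 0, 0, 0, 0, 0, 0, 0, 0, 0, 0, 0, 0, -0.01, 0, 0, 0, 0, 0, -0.035, 0, 0, 0, 0, 0, -0.06, 0, 0, 0, 0, 0, -0.085, 0, 0, 0, 0, 0, -0.1, 0, 0, 0, 0, 0, -0.1, 0, 0, 0, 0, 0, -0.1, 0, 0, 0], "jaw": 0.3}}

```text
t: 37.3
tool_pos: [0.6371, -0.0967, 0.1764]
tool_rot: [3.139, 0.091, 0.004]
force: [-0.7, -0.2, -0.1]
width: 0.652
grip_force: 0.0
```

```bash
python3 -c "
from h import *
p=bot.capture('wrist');W=cloud(p);print(rects(W,.1,.13,(.5,.78,-.21,.21)))
p=bot.capture('scene');W=cloud(p);print(rects(W,.1,.13,(.5,.78,-.21,.21)))
print('short',rects(W,.032,.05,(.36,.52,-.25,.25)))
to((445,-168,200,11.2),(445,-168,34,11.2))"

```

```text
[(742, 9, 40, 34, -86.7, 106, 1693), (671, 30, 60, 42, 2.7, 114, 4551), (638, 94, 90, 32, 2.7, 115, 4394), (644, -95, 91, 40, 3.5, 114, 5395), (605, -24, 32, 19, -87.1, 114, 669), (561, -49, 14, 4, -1.3, 114, 79), (571, -100, 39, 2, -85.6, 114, 92)]
[(623, 98, 122, 45, 2.7, 115, 483), (512, -7, 38, 14, -82.4, 109, 34), (585, -32, 62, 43, 1.6, 114, 220), (672, 28, 64, 43, 1.3, 114, 278), (630, -98, 122, 43, 2.8, 114, 531), (742, 6, 42, 34, -84.8, 106, 102)]
short [(468, 168, 44, 12, -50.9, 40, 31), (443, -168, 64, 42, 11.4, 40, 208)]
t 37.4 pos [ 0.6355 -0.0962  0.1739] yaw 3.3 tilt [-0.13  0.04] w 0.648
(445, -168, 200, 11.2) -> [-0.194, 0.061, 0.009] [-0.0, 0.0, -0.14]
(445, -168, 34, 11.2) -> [-0.194, 0.061, 0.175] [-0.0, 0.0, -0.14]
```

>>> {"fn": "jog_arm", "kwargs": {"steps": [-0.035, 0.011, 0, 0, 0, -0.04, -0.07, 0.022, 0, 0, 0, -0.08, -0.105, 0.033, 0, 0, 0, -0.12, -0.14, 0.044, 0, 0, 0, -0.14, -0.17, 0.054, 0, 0, 0, -0.14, -0.19, 0.06, 0.01, 0, 0, -0.14, -0.193, 0.061, 0.04, 0, 0, -0.14, -0.193, 0.061, 0.07, 0, 0, -0.14, -0.193, 0.061, 0.1, 0, 0, -0.14, -0.193, 0.061, 0.13, 0, 0, -0.14, -0.193, 0.061, 0.155, 0, 0, -0.14, -0.193, 0.061, 0.17, 0, 0, -0.14, -0.193, 0.061, 0.174, 0, 0, -0.14, -0.193, 0.061, 0.174, 0, 0, -0.14], "jaw": 0.4}}

```text
t: 38.57
tool_pos: [0.4458, -0.1676, -0.0009]
tool_rot: [-3.123, -0.31, 0.006]
force: [0.4, -0.5, -0.1]
width: 0.705
grip_force: 0.0
```

>>> {"fn": "jog_arm", "kwargs": {"steps": [0, 0, 0, 0, 0, 0, 0, 0, 0, 0, 0, 0, 0, 0, 0, 0, 0, 0, 0, 0, 0, 0, 0, 0, 0, 0, 0, 0, 0, 0, 0, 0, 0, 0, 0, 0, 0, 0, 0, 0, 0, 0, 0, 0, -0.01, 0, 0, 0, 0, 0, -0.04, 0, 0, 0, 0, 0, -0.07, 0, 0, 0, 0, 0, -0.1, 0, 0, 0, 0, 0, -0.13, 0, 0, 0, 0, 0, -0.15, 0, 0, 0, 0, 0, -0.15, 0, 0, 0, 0, 0, -0.15, 0, 0, 0], "jaw": -1}}

```text
t: 39.82
tool_pos: [0.4478, -0.1688, 0.1522]
tool_rot: [3.124, 0.31, 0.004]
force: [-0.3, -0.5, -2.1]
width: 0.456
grip_force: 40.0
```

```bash
python3 -c "
from h import *
to(tr(-45,-164,185),tr(-45,-164,110))"

```

```text
t 39.8 pos [ 0.4478 -0.1688  0.1522] yaw 11.3 tilt [ 0.15 -0.11] w 0.456
(np.float64(597.7), np.float64(-166.3), 185, 3.35) -> [0.147, 0.027, 0.003] [0.0, -0.0, 0.14]
(np.float64(597.7), np.float64(-166.3), 110, 3.35) -> [0.147, 0.027, 0.078] [0.0, -0.0, 0.14]
```

>>> {"fn": "jog_arm", "kwargs": {"steps": [0.03, 0.005, 0, 0, 0, 0.03, 0.06, 0.011, 0, 0, 0, 0.06, 0.09, 0.016, 0, 0, 0, 0.09, 0.12, 0.022, 0, 0, 0, 0.12, 0.14, 0.026, 0, 0, 0, 0.14, 0.148, 0.027, 0.01, 0, 0, 0.14, 0.148, 0.027, 0.03, 0, 0, 0.14, 0.148, 0.027, 0.05, 0, 0, 0.14, 0.148, 0.027, 0.065, 0, 0, 0.14, 0.148, 0.027, 0.075, 0, 0, 0.14, 0.148, 0.027, 0.08, 0, 0, 0.14, 0.148, 0.027, 0.08, 0, 0, 0.14]}}

```text
t: 40.82
tool_pos: [0.5957, -0.1653, 0.0686]
tool_rot: [-3.138, -0.091, 0.007]
force: [-0.1, 0.1, -1.4]
width: 0.457
grip_force: 40.0
```

>>> {"fn": "jog_arm", "kwargs": {"steps": [0, 0, 0, 0, 0, 0, 0, 0, 0, 0, 0, 0, 0, 0, 0, 0, 0, 0, 0, 0, 0, 0, 0, 0, 0, 0, 0, 0, 0, 0, 0, 0, 0, 0, 0, 0, 0, 0, -0.01, 0, 0, 0, 0, 0, -0.035, 0, 0, 0, 0, 0, -0.06, 0, 0, 0, 0, 0, -0.085, 0, 0, 0, 0, 0, -0.12, 0, 0, 0, 0, 0, -0.12, 0, 0, 0, 0, 0, -0.12, 0, 0, 0], "jaw": 0.3}}

```text
t: 41.9
tool_pos: [0.5995, -0.1667, 0.1944]
tool_rot: [3.137, 0.091, 0.009]
force: [0.8, 0.7, -1.2]
width: 0.651
grip_force: 0.0
```

```bash
python3 -c "
from h import *
p=bot.capture('scene');W=cloud(p);print(rects(W,.085,.14,(.5,.78,-.21,.21)))
print('long',rects(W,.028,.06,(.3,.7,.26,.55)),'short',rects(W,.032,.05,(.36,.52,-.25,.25)))
p=bot.capture('top');W=cloud(p)
print('long',rects(W,.028,.06,(.3,.7,.26,.55)),'short',rects(W,.032,.05,(.36,.52,-.25,.25)))
to((436,402,220,8),(436,402,34,8))"

```

```text
[(628, 75, 255, 251, 3.6, 103, 3288), (630, -100, 121, 41, 4.3, 101, 554), (594, -169, 65, 40, 4.7, 92, 258)]
long [(434, 401, 122, 47, 7.3, 39, 278)] short [(450, 152, 60, 46, 37.8, 41, 143)]
long [(436, 401, 120, 43, 8.1, 40, 501)] short [(451, 153, 59, 40, 40.0, 41, 239)]
t 42.0 pos [ 0.5972 -0.1656  0.1909] yaw 3.3 tilt [-0.04  0.02] w 0.648
(436, 402, 220, 8) -> [-0.128, -0.576, 0.006] [-0.0, 0.0, -0.08]
(436, 402, 34, 8) -> [-0.128, -0.576, 0.192] [-0.0, 0.0, -0.08]
```

>>> {"fn": "jog_arm", "kwargs": {"steps": [-0.009, -0.039, 0, 0, 0, -0.01, -0.017, -0.078, 0, 0, 0, -0.02, -0.026, -0.117, 0, 0, 0, -0.03, -0.035, -0.156, 0, 0, 0, -0.04, -0.043, -0.195, 0, 0, 0, -0.05, -0.052, -0.234, 0, 0, 0, -0.06, -0.061, -0.273, 0, 0, 0, -0.07, -0.069, -0.312, 0, 0, 0, -0.08, -0.078, -0.351, 0, 0, 0, -0.08, -0.087, -0.39, 0, 0, 0, -0.08, -0.095, -0.429, 0, 0, 0, -0.08, -0.104, -0.468, 0, 0, 0, -0.08, -0.113, -0.507, 0, 0, 0, -0.08, -0.121, -0.545, 0.015, 0, 0, -0.08, -0.127, -0.57, 0.04, 0, 0, -0.08, -0.128, -0.576, 0.075, 0, 0, -0.08, -0.128, -0.576, 0.105, 0, 0, -0.08, -0.128, -0.576, 0.125, 0, 0, -0.08, -0.128, -0.576, 0.125, 0, 0, -0.08, -0.128, -0.576, 0.125, 0, 0, -0.08], "jaw": 0.4}}

```text
t: 43.67
tool_pos: [0.435, 0.4006, 0.0637]
tool_rot: [3.131, 0.216, -0.008]
force: [-0.9, 0.5, -0.8]
width: 0.701
grip_force: 0.0
```

```bash
python3 -c "
from h import *
p=bot.capture('wrist');W=cloud(p)
print('long',rects(W,.03,.05,(.3,.7,.26,.55)))
to((436,402,34,8))"

```

```text
long [(454, 406, 80, 40, 7.7, 39, 6806), (383, 397, 40, 18, -81.5, 39, 1144)]
t 43.7 pos [0.4364 0.4014 0.0654] yaw 7.9 tilt [-0.08 -0.05] w 0.698
(436, 402, 34, 8) -> [-0.0, -0.001, 0.066] [0.0, 0.0, -0.0]
```

>>> {"fn": "jog_arm", "kwargs": {"steps": [0, -0.001, 0.025, 0, 0, 0, 0, -0.001, 0.05, 0, 0, 0, 0, -0.001, 0.066, 0, 0, 0, 0, -0.001, 0.066, 0, 0, 0, 0, -0.001, 0.066, 0, 0, 0]}}

```text
t: 44.13
tool_pos: [0.4373, 0.4028, 0.0009]
tool_rot: [-3.134, -0.215, -0.001]
force: [-0.7, 0.4, 1.6]
width: 0.696
grip_force: 0.0
```

>>> {"fn": "jog_arm", "kwargs": {"steps": [0, 0, 0, 0, 0, 0, 0, 0, 0, 0, 0, 0, 0, 0, 0, 0, 0, 0, 0, 0, 0, 0, 0, 0, 0, 0, 0, 0, 0, 0, 0, 0, 0, 0, 0, 0, 0, 0, 0, 0, 0, 0, 0, 0, -0.01, 0, 0, 0, 0, 0, -0.04, 0, 0, 0, 0, 0, -0.07, 0, 0, 0, 0, 0, -0.1, 0, 0, 0, 0, 0, -0.13, 0, 0, 0, 0, 0, -0.16, 0, 0, 0, 0, 0, -0.17, 0, 0, 0, 0, 0, -0.17, 0, 0, 0], "jaw": -1}}

```text
t: 45.38
tool_pos: [0.438, 0.4036, 0.1727]
tool_rot: [-3.131, -0.216, -0.008]
force: [0.1, 0.3, -3.8]
width: 0.454
grip_force: 40.0
```

```bash
python3 -c "
from h import *
to(tr(0,164,205),tr(0,164,110))"

```

```text
t 45.4 pos [0.438  0.4036 0.1727] yaw 7.9 tilt [0.29 0.18] w 0.454
(np.float64(623.4), np.float64(163.7), 205, 3.35) -> [0.151, 0.263, 0.003] [-0.0, -0.01, 0.08]
(np.float64(623.4), np.float64(163.7), 110, 3.35) -> [0.15, 0.263, 0.098] [-0.0, -0.01, 0.08]
```

>>> {"fn": "jog_arm", "kwargs": {"steps": [0.018, 0.031, 0, 0, 0, 0.01, 0.036, 0.062, 0, 0, 0, 0.02, 0.053, 0.093, 0, 0, 0, 0.03, 0.071, 0.124, 0, 0, 0, 0.04, 0.089, 0.155, 0, 0, 0, 0.05, 0.107, 0.187, 0, 0, 0, 0.06, 0.125, 0.218, 0, 0, 0, 0.07, 0.142, 0.249, 0, 0, 0, 0.08, 0.15, 0.262, 0.005, 0, 0, 0.08, 0.15, 0.262, 0.02, 0, 0, 0.08, 0.15, 0.262, 0.035, 0, 0, 0.08, 0.15, 0.262, 0.05, 0, 0, 0.08, 0.15, 0.262, 0.062, 0, 0, 0.08, 0.15, 0.262, 0.074, 0, 0, 0.08, 0.15, 0.262, 0.085, 0, 0, 0.08, 0.15, 0.262, 0.093, 0, 0, 0.08, 0.15, 0.262, 0.098, 0, 0, 0.08, 0.15, 0.262, 0.098, 0, 0, 0.08]}}

```text
t: 46.88
tool_pos: [0.6206, 0.1639, 0.0709]
tool_rot: [-3.14, -0.091, 0.003]
force: [-1.8, -0.2, -1.1]
width: 0.451
grip_force: 40.0
```

>>> {"fn": "jog_arm", "kwargs": {"steps": [0, 0, 0, 0, 0, 0, 0, 0, 0, 0, 0, 0, 0, 0, 0, 0, 0, 0, 0, 0, 0, 0, 0, 0, 0, 0, 0, 0, 0, 0, 0, 0, 0, 0, 0, 0, 0, 0, -0.01, 0, 0, 0, 0, 0, -0.035, 0, 0, 0, 0, 0, -0.06, 0, 0, 0, 0, 0, -0.085, 0, 0, 0, 0, 0, -0.1, 0, 0, 0, 0, 0, -0.1, 0, 0, 0, 0, 0, -0.1, 0, 0, 0], "jaw": 0.3}}

```text
t: 47.97
tool_pos: [0.6218, 0.1638, 0.1734]
tool_rot: [-3.14, -0.091, -0.004]
force: [-0.3, 1.0, -0.9]
width: 0.647
grip_force: 0.0
```

```bash
python3 -c "
from h import *
p=bot.capture('scene');W=cloud(p);print(rects(W,.085,.16,(.5,.78,-.21,.21)))
to((451,153,215,40),(451,153,34,40))"

```

```text
[(617, 164, 123, 44, 3.0, 92, 371), (623, 98, 121, 47, 3.3, 100, 485), (630, -83, 255, 247, -1.8, 105, 3564), (671, 29, 62, 46, 3.7, 110, 336)]
t 48.0 pos [0.6207 0.1637 0.1719] yaw 3.3 tilt [-0.03 -0.  ] w 0.65
(451, 153, 215, 40) -> [-0.17, 0.001, -0.008] [-0.0, 0.0, -0.64]
(451, 153, 34, 40) -> [-0.17, 0.001, 0.173] [-0.0, 0.0, -0.64]
```

>>> {"fn": "jog_arm", "kwargs": {"steps": [-0.035, 0, 0, 0, 0, -0.12, -0.07, 0, 0, 0, 0, -0.24, -0.105, 0, 0, 0, 0, -0.36, -0.14, 0.001, 0, 0, 0, -0.48, -0.165, 0.001, 0, 0, 0, -0.6, -0.17, 0.001, 0.01, 0, 0, -0.64, -0.17, 0.001, 0.04, 0, 0, -0.64, -0.17, 0.001, 0.07, 0, 0, -0.64, -0.17, 0.001, 0.1, 0, 0, -0.64, -0.17, 0.001, 0.13, 0, 0, -0.64, -0.17, 0.001, 0.155, 0, 0, -0.64, -0.17, 0.001, 0.167, 0, 0, -0.64, -0.17, 0.001, 0.167, 0, 0, -0.64], "jaw": 0.4}}

```text
t: 49.1
tool_pos: [0.448, 0.1525, 0.0013]
tool_rot: [-2.95, -1.073, 0.014]
force: [-0.6, 0.5, 1.0]
width: 0.7
grip_force: 0.0
```

>>> {"fn": "jog_arm", "kwargs": {"steps": [0, 0, 0, 0, 0, 0, 0, 0, 0, 0, 0, 0, 0, 0, 0, 0, 0, 0, 0, 0, 0, 0, 0, 0, 0, 0, 0, 0, 0, 0, 0, 0, 0, 0, 0, 0, 0, 0, 0, 0, 0, 0, 0, 0, -0.01, 0, 0, 0, 0, 0, -0.04, 0, 0, 0, 0, 0, -0.07, 0, 0, 0, 0, 0, -0.1, 0, 0, 0, 0, 0, -0.13, 0, 0, 0, 0, 0, -0.16, 0, 0, 0, 0, 0, -0.17, 0, 0, 0, 0, 0, -0.17, 0, 0, 0], "jaw": -1}}

```text
t: 50.35
tool_pos: [0.4534, 0.1532, 0.1784]
tool_rot: [2.95, 1.074, 0.011]
force: [0.1, 0.0, -3.0]
width: 0.459
grip_force: 40.0
```

```bash
python3 -c "
from h import *
p=bot.capture('top');W=cloud(p);print(rects(W,.085,.16,(.5,.78,-.21,.21)))
to(tr(45,-164,211),tr(45,-164,116))"

```

```text
[(643, -88, 258, 228, 6.6, 101, 2896), (673, 28, 61, 43, 1.0, 112, 283), (624, 97, 120, 43, 2.9, 101, 547), (619, 164, 120, 43, 3.7, 93, 502), (586, -41, 62, 62, 0.7, 119, 313)]
t 50.4 pos [0.4521 0.153  0.1765] yaw 40.0 tilt [0.21 0.01] w 0.457
(np.float64(687.5), np.float64(-161.1), 211, 3.35) -> [-0.022, 0.392, 0.001] [0.0, -0.0, 0.64]
(np.float64(687.5), np.float64(-161.1), 116, 3.35) -> [-0.022, 0.392, 0.096] [0.0, -0.0, 0.64]
```

>>> {"fn": "jog_arm", "kwargs": {"steps": [-0.002, 0.033, 0, 0, 0, 0.07, -0.004, 0.066, 0, 0, 0, 0.14, -0.006, 0.099, 0, 0, 0, 0.21, -0.008, 0.132, 0, 0, 0, 0.28, -0.01, 0.165, 0, 0, 0, 0.35, -0.011, 0.198, 0, 0, 0, 0.42, -0.013, 0.231, 0, 0, 0, 0.49, -0.015, 0.264, 0, 0, 0, 0.56, -0.017, 0.297, 0, 0, 0, 0.62, -0.019, 0.33, 0, 0, 0, 0.64, -0.021, 0.363, 0, 0, 0, 0.64, -0.022, 0.388, 0, 0, 0, 0.64, -0.022, 0.392, 0.015, 0, 0, 0.64, -0.022, 0.392, 0.035, 0, 0, 0.64, -0.022, 0.392, 0.05, 0, 0, 0.64, -0.022, 0.392, 0.065, 0, 0, 0.64, -0.022, 0.392, 0.08, 0, 0, 0.64, -0.022, 0.392, 0.09, 0, 0, 0.64, -0.022, 0.392, 0.096, 0, 0, 0.64, -0.022, 0.392, 0.096, 0, 0, 0.64]}}

```text
t: 52.07
tool_pos: [0.6844, -0.1605, 0.076]
tool_rot: [-3.138, -0.091, 0.008]
force: [-2.4, -0.6, 4.7]
width: 0.453
grip_force: 40.0
```

>>> {"fn": "jog_arm", "kwargs": {"steps": [0, 0, 0, 0, 0, 0, 0, 0, 0, 0, 0, 0, 0, 0, 0, 0, 0, 0, 0, 0, 0, 0, 0, 0, 0, 0, 0, 0, 0, 0, 0, 0, 0, 0, 0, 0, 0, 0, -0.01, 0, 0, 0, 0, 0, -0.035, 0, 0, 0, 0, 0, -0.06, 0, 0, 0, 0, 0, -0.085, 0, 0, 0, 0, 0, -0.12, 0, 0, 0, 0, 0, -0.15, 0, 0, 0, 0, 0, -0.15, 0, 0, 0], "jaw": 0.3}}

```text
t: 53.15
tool_pos: [0.6909, -0.1632, 0.2385]
tool_rot: [3.134, 0.091, 0.023]
force: [0.7, -0.8, 0.5]
width: 0.652
grip_force: 0.0
```

```bash
python3 -c "
from h import *
for i in range(12): p=bot.capture('wrist')
W=cloud(p);print(rects(W,.1,.14,(.5,.78,-.21,.21)))
p=bot.capture('scene');W=cloud(p);save(p,'s10.png');print(rects(W,.1,.16,(.5,.78,-.21,.21)))
print('pad',rects(W,.17,.25,(.35,.6,-.5,-.25)))
to()"

```

```text
[(742, 8, 40, 34, -86.7, 107, 973), (684, -160, 60, 40, 3.2, 112, 2399), (671, 30, 60, 42, 3.1, 114, 2931), (649, 84, 68, 11, 2.8, 111, 1118), (654, -95, 73, 41, 3.4, 113, 2152), (580, -111, 18, 17, -88.5, 113, 232), (576, -166, 39, 30, -86.3, 112, 886)]
[(617, 164, 123, 45, 3.6, 116, 473), (623, 97, 122, 44, 3.2, 116, 490), (585, -30, 63, 42, 0.1, 114, 200), (672, 28, 62, 43, 2.8, 115, 280), (630, -98, 122, 44, 3.2, 114, 552), (592, -167, 64, 41, 3.6, 113, 277), (741, 8, 38, 37, 86.0, 106, 105), (683, -163, 62, 41, 5.2, 113, 322)]
pad [(508, -384, 89, 31, 82.7, 187, 352)]
t 53.8 pos [ 0.6864 -0.1615  0.2284] yaw 3.3 tilt [-0.04  0.02] w 0.648
```

View pics/s10.png

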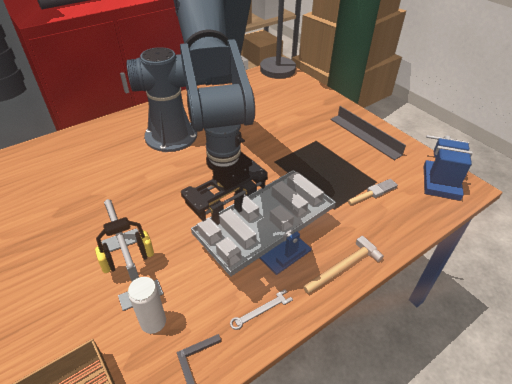

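```bash
python3 -c "
from rig import bot
print(bot.sign_off())"
```

```text
the job is handed in; nothing more can be done
None
```

I hung the ear defenders over the rail bar, one cup on either side. Then I laid all seven tubes (three long, four short) flat in the tray, none stacked. It sits level to about 0.01 rad, and the job is handed in.

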